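# Rebuild the cutter stack of a key machine's spindle

### The job

Refit the cutters on the key machine spindle that stands on the bench: take the black clamp flange off the shaft and lay it flat on the rubber mat, then thread onto the shaft, in this order from the shoulder up, the gold cutter, the blue spacer and the small bright steel cutter, both cutters hub up, and put the clamp flange back on top with its grip up. Lower each part all the way down until it sits fully on the one below before you let go, do not let it drop down the shaft, and leave the dark worn cutter and the loupe where they are.

Things in the scene. Friction and masses are not known exactly. Their poses are not given: they have to be found in the camera images.
- spindle: The key machine's spindle unit, fixed, standing upright on its round orange foot (100 mm across, 10 mm thick; housing above it 68 mm across). Origin: centre of the foot's underside, on the bench; z points up along the shaft. At 34 mm the housing ends in a flat steel shoulder, 36 mm across. From the shoulder a plain steel shaft, 14 mm across, rises a further 54 mm to its tip (88 mm above the bench); its last 6 mm taper to 7 mm across. All bores that go over it are 17 mm.
- spindle_seat (a point): Point on the spindle's axis at the height of the steel shoulder's top, where the gold cutter's underside belongs. z up.
- parts_mat: Dark grey-green ribbed rubber mat, 116 x 88 x 3 mm, fixed on the bench, empty at the start. Origin: centre of its underside; x along the 116 mm side, y along the 88 mm side, z up.
- clamp_flange: Black clamp flange with a bright ring round its bore: a disc 46 mm across and 4 mm thick with a knurled grip 33 mm across above it, 14 mm high in all, 17 mm bore right through. Plain, no thread: it lifts straight off and drops straight on. At the start it sits loosely on the spindle's shoulder with the shaft standing through it. Origin: centre of its underside; z up through the grip. About 80 g.
- gold_cutter: Gold-coloured (coated) toothed cutter, lying flat on the bench with its hub up: toothed disc 62 mm across and 6 mm thick, plain round hub 30 mm across above it, 16 mm high in all, 17 mm bore through. Origin: centre of its underside; z up through the hub. About 110 g.
- spacer: Bright blue spacer ring with a thin silver line round it, lying flat on the bench: 34 mm across, 12 mm high, 17 mm bore; both ends alike. Origin: centre of its underside; z up. About 50 g.
- steel_cutter: Small bright silver fine-toothed cutter, lying flat on the bench with its hub up: toothed disc 52 mm across and 4 mm thick, plain round hub 30 mm across above it, 14 mm high in all, 17 mm bore through. Origin: centre of its underside; z up through the hub. About 70 g.
- worn_cutter: Worn cutter, dark brown with several teeth broken out, lying flat on the bench; same shape and size as the gold cutter (62 mm across, 16 mm high). Origin: centre of its underside. To be left where it lies.
- loupe: Black watchmaker's loupe standing on the bench, 33 mm across, 30 mm high. Origin: centre of its underside. A loose bystander, to be left where it stands.
Not all that is in view belongs to the job. Several things look just like the spacer: the one meant starts farthest from the robot's base.

How it is judged:
On the way, in this order (a step that is already met when the one before it is completed fails the run):
1. the black clamp flange is off the spindle and lies released on the rubber mat (x of clamp_flange in the frame of parts_mat between -0.058 and 0.058 m and y of clamp_flange in the frame of parts_mat between -0.044 and 0.044 m and height (world z) of clamp_flange below 0.008 m and angle between clamp_flange's own z axis and vertical below 0.15 rad and contact force between the fingers and clamp_flange below 0.2 N), for 0.2 s.
2. the gold cutter is seated on the spindle's shoulder and released (horizontal distance between gold_cutter and spindle_seat below 0.004 m and z of gold_cutter in the frame of spindle_seat between -0.003 and 0.003 m and angle between gold_cutter's own z axis and vertical below 0.12 rad and contact force between the fingers and gold_cutter below 0.2 N), for 0.2 s.
3. the blue spacer is on the gold cutter and released (horizontal distance between spacer and spindle_seat below 0.004 m and z of spacer in the frame of spindle_seat between 0.013 and 0.019 m and angle between spacer's own z axis and vertical below 0.12 rad and contact force between the fingers and spacer below 0.2 N), for 0.2 s.
4. the small bright steel cutter is on the spacer and released (horizontal distance between steel_cutter and spindle_seat below 0.004 m and z of steel_cutter in the frame of spindle_seat between 0.025 and 0.031 m and angle between steel_cutter's own z axis and vertical below 0.12 rad and contact force between the fingers and steel_cutter below 0.2 N), for 0.2 s.
At the end, for the whole second after the job is handed in: On the shaft: gold cutter on the shoulder, spacer 16 mm, steel cutter 28 mm and flange 42 mm above the shoulder, each within 3 mm in height and 4 mm of the axis, level, hubs up, at rest, released; worn cutter and loupe within 30 mm of their starts (all of step 2 and all of step 3 and all of step 4 and linear speed of each of gold_cutter, spacer, steel_cutter, clamp_flange below 0.02 m/s and horizontal distance between clamp_flange and spindle_seat below 0.004 m and z of clamp_flange in the frame of spindle_seat between 0.039 and 0.045 m and angle between clamp_flange's own z axis and vertical below 0.12 rad and contact force between the fingers and clamp_flange below 0.2 N and distance of each of worn_cutter, loupe from where it was at the start of the episode below 0.03 m); the robot touches nothing.
It fails at once if the worn cutter is moved from its place (distance of worn_cutter from where it was at the start of the episode above 0.03 m).
It fails at once if the loupe is moved from its place (distance of loupe from where it was at the start of the episode above 0.03 m).
It fails at once if a part is let go on the shaft more than 12 mm above its seat ((horizontal distance between gold_cutter and spindle_seat below 0.006 m and z of gold_cutter in the frame of spindle_seat between 0.012 and 0.075 m and contact force between the fingers and gold_cutter below 0.05 N) or (horizontal distance between spacer and spindle_seat below 0.006 m and z of spacer in the frame of spindle_seat between 0.028 and 0.075 m and contact force between the fingers and spacer below 0.05 N) or (horizontal distance between steel_cutter and spindle_seat below 0.006 m and z of steel_cutter in the frame of spindle_seat between 0.04 and 0.075 m and contact force between the fingers and steel_cutter below 0.05 N) or (horizontal distance between clamp_flange and spindle_seat below 0.006 m and z of clamp_flange in the frame of spindle_seat between 0.054 and 0.075 m and contact force between the fingers and clamp_flange below 0.05 N)).
It also fails if it takes over 144 s, if anything falls off the work surface, if the arm or the gripper's body presses on something with over 40 N, if the wrist force passes 120 N, or if a joint passes its speed limit or range.

### The arm

A 6-joint arm with a two-finger parallel gripper is mounted at the origin on a cart in front of the work surface, level with it; the furniture and walls round the work are solid. World frame = base frame: x ahead of the robot, y to its left, z up, the work surface at z = 0. Lengths are in m, angles in rad, forces in N, time in s.
With the tool pointing down it reaches from about 0.375 to 0.825 m from the base axis. Payload 5.5 kg.
Tool frame: the origin (TCP) lies between the finger pads; the fingertips stand 22 mm ahead of it and the grasp point (between the pads) lies 3 mm ahead of it; z points along the fingers, y is the line along which they close (so a half turn about z gives the same grasp; the last joint's range is limited). The gripper opens to 85 mm and grips with 20 to 120 N. Pads are 22 mm wide; open, the fingers measure 114 mm over their backs; the gripper's body (76 mm by 85 mm) begins 54 mm behind the grasp point. The pads swing forward as they close: fully open they stand 13 mm farther back than shut.
Start: joints at [1.237, 0.314, -0.047, 1.21, 0, 1.571], TCP at [0.197, 0.567, 0.253] pointing down, gripper open.
Joint ranges: [-2.67, 2.67], [-0.69, 1.73], [-1.03, 1.25], [-2.08, 2.16], [-1.42, 1.45], [-3.14, 3.14]. Speed limits (rad/s): [2.39, 2.39, 3.01, 3.14, 3.14, 3.14].

### API

Orientations are given as a unit quaternion [w, x, y, z].
In Python, from bench import status, viewer, workorder, finder gives the robot as it stands.
- The arm moves only by the tool send_rows, never from a script. Its argument "steps" is a list that holds one entry, the list of rows, each a list of 4 numbers: the shift along the tool's x, y, z in mm, then the turn about the tool's z in rad. A call has 1 to 5 rows; each row is the pose to reach, as a shift and turn from the pose commanded when the call began, along the tool's axes at that moment; what a row does not reach only later rows make up. A row lasts 1/12 s, in which the tool goes at most 41.7 mm and 7.16 degrees, less where a joint would pass 70% of its speed; a pose out of reach is approached as far as the arm can. A call with a gripper value outside its range is refused whole. "fingers" is the gripper command: -1 is shut, 1 is fully open, values between are in proportion, set as the call begins (left out, the last holds). The fingers move at their own pace and stop on an object; the grip force is fixed at half the most. Time passes only in rows, so rows that repeat a pose let the fingers close. It gives the time, the measured TCP pose, the force, the opening and the grip force at its end, in the units of the state.
- status.state(): the state, without advancing time (a new reading comes with each control period).
- viewer.camera(name): name is "side" or "top"; returns (picture, depth): 480x640x3 uint8, blue, green, red; 480x640 float32, m along the optical axis (not along the pixel's ray), 0 where there is no reading.
- viewer.get_calibration(name): a dict with "camera_matrix" (3x3 intrinsics, pixels), "rvec" (rotation vector, rad) and "tvec" (3), from world to camera coordinates, as OpenCV has them. Camera axes: x right, y down, z forward; pixel columns grow to the right and rows downward; lengths in m; the calibration is good to about 2 mm. A picture is of the moment at which its call begins. get_calibration takes no time and is no camera call.
- workorder.hand_in(): hands the job in; it is judged then, once.
Trained networks look in the newest picture that a camera, given by its name, has taken for a name from the list of things; names that differ only in an ending like _2 or _b are one class to them, and where a whole thing is asked for, a point or a joint stands for the part that bears it (a point fixed in the world has none). Each returns a list of dicts, best first, with "p" (0 to 1); they miss things now and then, are a little off and sometimes report something else, mostly with a low value. They report only what shows in the picture. A call takes as long as a camera call. They do not tell look-alikes from the thing itself.
- finder.search_frame(camera, thing): "position" ([x, y, z] in m, in world coordinates, good to about 4 mm: the middle of the surface that is visible of it).
- finder.cut_out(camera, thing): "region" (480x640 bool, what is visible of it).
The state is a dict: "time_s": time; "qpos": joint angles; "joint_vel": joint speeds; "joint_torque": joint torques, N m; "tcp_pos": TCP position; "ee_rot": TCP orientation; "force": force on the tool from outside, world axes, zero at the start; "torque": the same for the moment, N m; "finger_gap": finger opening in m; "gripper_force": force on a finger pad.
Only numpy, scipy, OpenCV 4.12 (cv2) and the standard library are available. Lean on these libraries where they do the work, as an engineer would, in place of code of your own. Each camera call takes 0.05 s, during which the arm holds its last target. There are 200 camera calls.

## Working session

There is one attempt and no reset: what is moved stays moved. The work goes in short steps, Python scripts to look and compute and a tool call to move; the robot and the scene stay as the last step left them, time stands still between calls to the robot, and variables do not carry over. Pictures are saved under pics/ and viewed, at most 14 in all, crops included, and the job is handed in when it is done.

Besides the shell and the picture viewer there is one more tool, called after "Call:" as name([rows], argument=value, ...), one row to a line, values as JSON. send_rows: Moves the arm, as the interface text tells. Its arguments: {"type":"object","properties":{"steps":{"type":"array","items":{"type":"array","items":{"type":"array","items":{"type":"number"}}}},"fingers":{"type":"number"}},"required":["steps"]}

```bash
mkdir -p pics; ls; cat > h.py <<'E'
import numpy as np, cv2
from bench import status, viewer, workorder, finder
def cal(n):
    c=viewer.get_calibration(n); K=np.array(c["camera_matrix"],float); R=cv2.Rodrigues(np.array(c["rvec"],float))[0]; t=np.array(c["tvec"],float).ravel()
    return K,R,t
def cloud(n,depth):
    K,R,t=cal(n); v,u=np.mgrid[0:480,0:640]; z=depth
    p=np.stack([(u-K[0,2])/K[0,0]*z,(v-K[1,2])/K[1,1]*z,z],-1)
    return (p-t)@R
def px(n,P):
    K,R,t=cal(n); q=K@(R@np.array(P)+t); return (q[:2]/q[2]).round(0)
E
python3 - <<'E'
from h import *
s=status.state(); print(s)
for n in("top","side"):
    im,d=viewer.camera(n); cv2.imwrite(f"pics/{n}0.png",im); np.save(n+"0",d); cv2.imwrite
    K,R,t=cal(n); print(n,K[0,0],-R.T@t,R[2])
    for th in("spindle","parts_mat","clamp_flange","gold_cutter","spacer","steel_cutter","worn_cutter","loupe"):
        print(th,[(np.round(r["position"],3).tolist(),round(r["p"],2),px(n,r["position"]).tolist()) for r in finder.search_frame(n,th)])
E
```

```text
pics
{'time_s': 0.0, 'qpos': array([ 1.23699035e+00,  3.14216372e-01, -4.80820142e-02,  1.21023262e+00,
       -2.38247799e-05,  1.57084013e+00]), 'joint_vel': array([ 0.0014673 , -0.00027087, -0.00108605,  0.00120921,  0.00060851,
       -0.00104408]), 'joint_torque': array([ 1.92523830e-04, -5.39592040e+01,  3.39747441e+01,  1.92611472e-02,
        2.90880635e-04, -3.55060685e-06]), 'tcp_pos': array([0.19640902, 0.56635207, 0.25243906]), 'ee_rot': array([-1.32324548e-04,  1.66150695e-01,  9.86099992e-01, -8.57267530e-04]), 'force': array([ 0.75114473, -0.51027505, -0.26833544]), 'torque': array([ 0.08335205, -0.02973736,  0.10632711]), 'gripper_force': 0.0, 'finger_gap': 0.08513738309357889}
top 569.4570184997461 [0.39106761 0.01564341 1.22129551] [ 0.11599824 -0.02133431 -0.99302027]
spindle [([0.63, -0.195, 0.012], 0.58, [406.0, 204.0])]
parts_mat [([0.443, 0.261, 0.003], 0.64, [192.0, 290.0]), ([0.628, -0.194, 0.011], 0.62, [405.0, 205.0])]
clamp_flange [([0.632, -0.193, 0.036], 0.81, [406.0, 201.0])]
gold_cutter [([0.463, -0.002, 0.004], 0.89, [316.0, 281.0])]
spacer [([0.426, 
[... 268 characters left out ...]
9, 0.106, 0.03], 0.52, [265.0, 249.0])]
side 572.8903047707239 [ 0.58955136 -0.75251316  0.70550936] [-0.04346056  0.7553007  -0.6539358 ]
spindle [([0.632, -0.222, 0.012], 0.9, [367.0, 356.0])]
parts_mat [([0.448, 0.259, 0.002], 0.65, [280.0, 172.0])]
clamp_flange [([0.638, -0.21, 0.043], 0.74, [372.0, 336.0])]
gold_cutter [([0.464, -0.008, 0.007], 0.61, [272.0, 255.0])]
spacer [([0.426, -0.106, 0.013], 0.77, [242.0, 292.0]), ([0.55, 0.011, 0.012], 0.58, [321.0, 248.0]), ([0.627, -0.027, 0.009], 0.56, [363.0, 266.0])]
steel_cutter [([0.466, -0.283, 0.005], 0.63, [250.0, 387.0])]
worn_cutter [([0.621, 0.212, 0.005], 0.72, [360.0, 187.0])]
loupe [([0.534, 0.092, 0.029], 0.73, [314.0, 212.0])]
```

View pics/top0.png

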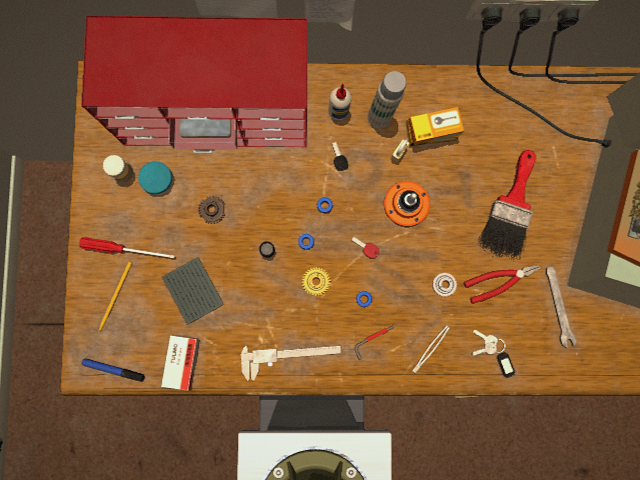

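View pics/side0.png

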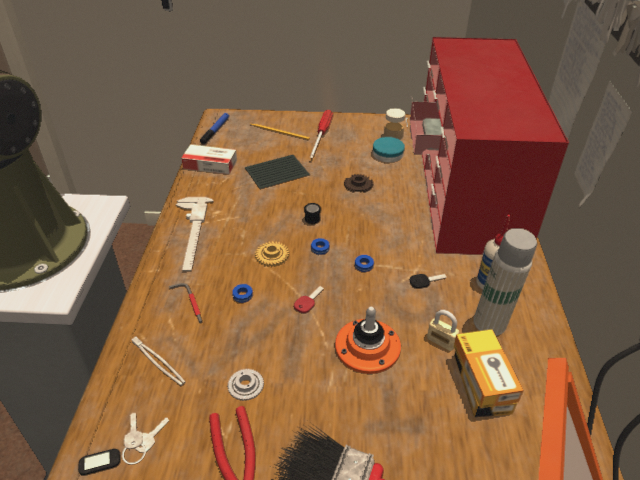

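```bash
python3 - <<'E'
from h import *
# upper-face fits from cached frame: cloud points by height near each thing, per camera
C={"spindle":(.63,-.195),"gold":(.463,-.004),"spA":(.426,-.104),"spB":(.549,.016),"spC":(.627,-.021),"steel":(.463,-.278),"mat":(.445,.26)}
for n in("top","side"):
    P=cloud(n,np.load(n+"0.npy")).reshape(-1,3); P=P[np.isfinite(P).all(1)]
    b=P[(abs(P[:,0]-.35)<.02)&(abs(P[:,1]-.05)<.03)]; print(n,"bench z",np.median(b[:,2]).round(4))
    for k,c in C.items():
        r=.06 if k in("mat","spindle") else .04
        q=P[np.hypot(P[:,0]-c[0],P[:,1]-c[1])<r]
        h,e=np.histogram(q[:,2],np.arange(-.006,.1,.002)); 
        print(k,[(round(e[i]+.001,3),int(h[i])) for i in np.argsort(-h)[:6]])
        top={"gold":.012,"steel":.011,"spA":.009,"spB":.009,"spC":.009,"spindle":.043}.get(k)
        if top:
            s=q[(q[:,2]>top)&(q[:,2]<top+.008)]
            if len(s)>3:
                (cx,cy),rr=cv2.minEnclosingCircle(s[:,:2].astype(np.float32)); print("   enc",round(cx,4),round(cy,4),round(rr,4),len(s),"z",np.median(s[:,2]).round(4))
E
```

```text
top bench z -0.0008
spindle [(np.float64(0.009), 271), (np.float64(-0.001), 222), (np.float64(0.007), 208), (np.float64(0.011), 206), (np.float64(0.001), 165), (np.float64(-0.003), 150)]
   enc 0.634 -0.1957 0.0187 120 z 0.0472
gold [(np.float64(0.001), 182), (np.float64(-0.001), 170), (np.float64(0.005), 155), (np.float64(0.003), 145), (np.float64(-0.003), 133), (np.float64(0.007), 102)]
   enc 0.4642 -0.0012 0.0157 93 z 0.0148
spA [(np.float64(-0.001), 296), (np.float64(0.001), 240), (np.float64(-0.003), 192), (np.float64(0.003), 103), (np.float64(-0.005), 70), (np.float64(0.011), 48)]
   enc 0.4256 -0.1031 0.0168 127 z 0.0119
spB [(np.float64(-0.001), 281), (np.float64(0.001), 266), (np.float64(-0.003), 183), (np.float64(0.003), 81), (np.float64(-0.005), 57), (np.float64(0.011), 57)]
   enc 0.5482 0.0206 0.0169 118 z 0.0111
spC [(np.float64(-0.001), 276), (np.float64(0.001), 212), (np.float64(-0.003), 204), (np.float64(0.003), 92), (np.float64(-0.005), 72), (np.float64(0.011), 43)]
   enc 0.6279 -0.0189 0.017 105 z 0.0118
steel [(np.float64(-0.001), 259), (np.float64(0.001), 214),
[... 1005 characters left out ...]
loat64(0.003), 151), (np.float64(0.013), 83), (np.float64(0.011), 57), (np.float64(0.005), 28)]
   enc 0.5486 0.0206 0.0186 164 z 0.0123
spC [(np.float64(0.001), 476), (np.float64(-0.001), 235), (np.float64(0.003), 159), (np.float64(0.013), 87), (np.float64(0.011), 62), (np.float64(0.007), 29)]
   enc 0.628 -0.0197 0.0179 175 z 0.0123
steel [(np.float64(0.001), 729), (np.float64(0.003), 330), (np.float64(0.005), 307), (np.float64(-0.001), 276), (np.float64(0.007), 118), (np.float64(0.015), 101)]
   enc 0.4582 -0.2894 0.0284 228 z 0.0144
mat [(np.float64(0.005), 545), (np.float64(0.003), 522), (np.float64(0.001), 187), (np.float64(0.007), 98), (np.float64(-0.001), 62), (np.float64(0.009), 3)]
```

The top view shows the spindle at (407,203), mat at (192,290), gold cutter at (316,281), steel cutter at (444,284), worn cutter at (211,209) and loupe at (267,249). There are three blue rings: (325,205), (306,241) and (364,298). The farthest from the base is (325,205), at about (0.628,-0.019) with r≈0.63, against 0.55 and 0.44 for the others. I'll confirm that in a crop and refine the shaft.

```bash
python3 - <<'E'
from h import *
from scipy.optimize import least_squares
im=cv2.imread("pics/top0.png"); c=im[180:320,280:460]; cv2.imwrite("pics/crop0.png",cv2.resize(c,None,fx=4,fy=4,interpolation=cv2.INTER_CUBIC))
for n in("top","side"):
    P=cloud(n,np.load(n+"0.npy")).reshape(-1,3)
    near=np.hypot(P[:,0]-.634,P[:,1]+.197)
    for lo,hi,rad,R in((.052,.08,.007,.02),(.041,.0485,.0165,.025),(.082,.1,None,.02),(.012,.03,.034,.045)):
        q=P[(near<R)&(P[:,2]>lo)&(P[:,2]<hi)]
        if len(q)<5: print(n,lo,len(q));continue
        m=q.mean(0).round(4)
        f=None
        if rad: f=least_squares(lambda a:np.hypot(q[:,0]-a[0],q[:,1]-a[1])-rad,[.634,-.197],loss="soft_l1",f_scale=.001).x.round(4)
        print(n,lo,len(q),"mean",m,"cyl",f)
im2,d=viewer.camera("top")
for n in ("top","side"):
    if n=="side": im2,d=viewer.camera("side")
    for r in finder.cut_out(n,"parts_mat")[:2]:
        q=cloud(n,d)[r["region"]]; q=q[abs(q[:,2])<.02]; (c,s,a)=cv2.minAreaRect(q[:,:2].astype(np.float32)); print("mat",n,r["p"],c,s,a,np.median(q[:,2]),len(q))
E
```

```text
top 0.052 26 mean [ 0.6295 -0.1938  0.0671] cyl [ 0.6333 -0.198 ]
top 0.041 104 mean [ 0.6308 -0.195   0.0456] cyl [ 0.6348 -0.1991]
top 0.082 32 mean [ 0.6321 -0.1976  0.0852] cyl None
top 0.012 460 mean [ 0.6284 -0.1922  0.0206] cyl [ 0.6366 -0.2003]
side 0.052 127 mean [ 0.6331 -0.2027  0.0659] cyl [ 0.6336 -0.1973]
side 0.041 179 mean [ 0.6335 -0.2036  0.0461] cyl [ 0.6336 -0.197 ]
side 0.082 62 mean [ 0.6333 -0.2003  0.0861] cyl None
side 0.012 923 mean [ 0.6324 -0.2127  0.0213] cyl [ 0.6338 -0.1924]
mat top 0.74 (0.44330522418022156, 0.2627626061439514) (0.11990153789520264, 0.08888515084981918) 29.36103630065918 0.0022859256910177056 2254
mat side 0.85 (0.4431033730506897, 0.26366302371025085) (0.12032613903284073, 0.10266383737325668) 29.49107551574707 0.004036761723726095 1349
```

View pics/crop0.png

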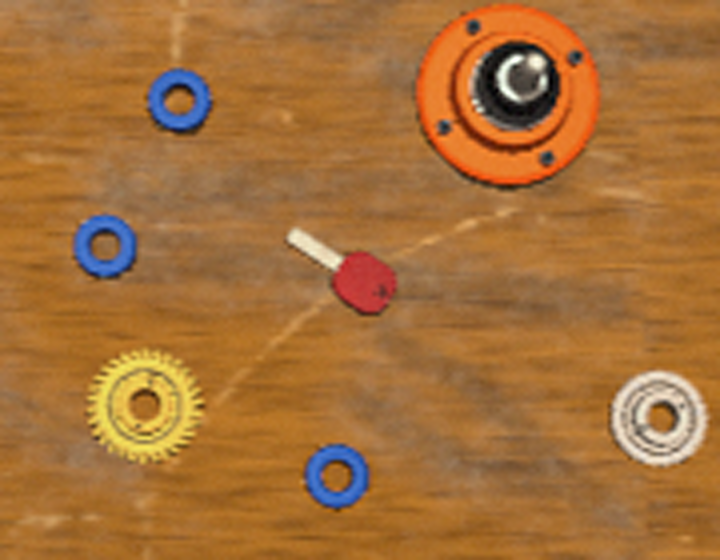

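The crop shows three identical blue rings. The upper-left one, at crop (178,100) and full-frame (325,205), is the farthest and so is the spacer meant. I'll start by aligning the tool with the world axes.

Call:
send_rows([
  [[-40,-35,0,-0.12],[-80,-70,0,-0.24],[-110,-95,0,-0.335],[-110,-95,0,-0.335],[-110,-95,0,-0.335]],
], fingers=1)

```text
time_s: 1.52
tcp_pos: [0.271, 0.4376, 0.2536]
ee_rot: [0.0, 0.001, 1.0, -0.001]
force: [-0.1, 0.2, 0.3]
finger_gap: 0.0852
gripper_force: 0.0
```

```bash
cat >> h.py <<'E'
from scipy.spatial.transform import Rotation as Ro
def show(T=None):
    s=status.state(); q=s["ee_rot"]; R=Ro.from_quat([q[1],q[2],q[3],q[0]]).as_matrix()
    print("t",round(s["time_s"],2),"tcp",s["tcp_pos"].round(4),"F",s["force"].round(1),"M",s["torque"].round(2),"gap",round(s["finger_gap"],4),"gf",round(s["gripper_force"],1),"q",s["qpos"].round(2)); print("x",R[:,0].round(3),"y",R[:,1].round(3),"z",R[:,2].round(3))
    if T is not None: print("shift mm",(R.T@(np.array(T)-s["tcp_pos"])*1000).round(1))
E
python3 -c "
from h import *
show([.6335,-.1975,.16])"
```

```text
t 1.52 tcp [0.271  0.4376 0.2536] F [-0.1  0.2  0.3] M [0.03 0.02 0.04] gap 0.0852 gf 0.0 q [ 1.02  0.15 -0.25  1.17 -0.    1.02]
x [-1.     0.003 -0.001] y [ 0.003  1.    -0.001] z [ 0.001 -0.001 -1.   ]
shift mm [-364.2 -634.    94.7]
```

Call:
send_rows([
  [[-18,-32,0,0],[-36,-64,0,0],[-54,-96,0,0],[-72,-128,0,0],[-90,-160,0,0]],
])

```text
time_s: 1.93
tcp_pos: [0.3601, 0.2804, 0.2536]
ee_rot: [0.0, -0.001, 1.0, 0.0]
force: [0.7, -0.3, 0.1]
finger_gap: 0.085
gripper_force: 0.0
```

Call:
send_rows([
  [[-18,-32,0,0],[-36,-64,0,0],[-54,-96,0,0],[-72,-128,0,0],[-90,-160,0,0]],
])

```text
time_s: 2.35
tcp_pos: [0.4507, 0.1202, 0.2536]
ee_rot: [0.0, -0.001, 1.0, 0.0]
force: [0.5, 1.0, 0.0]
finger_gap: 0.0853
gripper_force: 0.0
```

Call:
send_rows([
  [[-18,-32,0,0],[-36,-64,0,0],[-54,-96,0,0],[-72,-128,0,0],[-90,-160,0,0]],
])

```text
time_s: 2.77
tcp_pos: [0.5411, -0.0398, 0.2535]
ee_rot: [0.0, -0.001, 1.0, 0.0]
force: [0.2, 1.2, -0.2]
finger_gap: 0.0853
gripper_force: 0.0
```

Call:
send_rows([
  [[-24,-38,20,0],[-48,-77,40,0],[-72,-115,60,0],[-92,-152,90,0],[-92,-152,90,0]],
])

```text
time_s: 3.18
tcp_pos: [0.6337, -0.1925, 0.1616]
ee_rot: [0.0, -0.0, 1.0, -0.0]
force: [-0.4, 1.5, 0.0]
finger_gap: 0.0856
gripper_force: 0.0
```

```bash
python3 -c "
from h import *
show([.6335,-.1975,.09])"
```

```text
t 3.18 tcp [ 0.6337 -0.1925  0.1616] F [-0.4  1.5  0. ] M [ 0.08 -0.02  0.03] gap 0.0856 gf 0.0 q [-0.29  0.48 -0.02  1.07 -0.   -0.3 ]
x [-1. -0. -0.] y [-0.  1. -0.] z [ 0. -0. -1.]
shift mm [ 0.2 -5.  71.6]
```

Call:
send_rows([
  [[0,-5,30,0],[0,-5,60,0],[0,-5,90,0],[0,-5,92,0],[0,-5,92,0]],
], fingers=-0.06)

```text
time_s: 3.6
tcp_pos: [0.6307, -0.1947, 0.0693]
ee_rot: [-0.002, -0.001, 1.0, 0.001]
force: [0.1, -0.9, 1.5]
finger_gap: 0.0402
gripper_force: 0.0
```

Call:
send_rows([
  [[0,0,1,0],[0,0,2,0],[0,0,3,0],[0,0,4,0],[0,0,4,0]],
])

```text
time_s: 4.02
tcp_pos: [0.6328, -0.1955, 0.0684]
ee_rot: [0.001, -0.001, 1.0, -0.0]
force: [0.0, 0.0, 0.1]
finger_gap: 0.0404
gripper_force: 0.0
```

Call:
send_rows([
  [[0,0,0.5,0],[0,0,1,0],[0,0,1.5,0],[0,0,2,0],[0,0,2,0]],
])

```text
time_s: 4.43
tcp_pos: [0.632, -0.1955, 0.0651]
ee_rot: [-0.0, -0.001, 1.0, 0.0]
force: [-0.5, 0.0, 0.0]
finger_gap: 0.0402
gripper_force: 0.0
```

```bash
python3 -c "
from h import *
show([.6335,-.1975,.06])
im,d=viewer.camera('side'); cv2.imwrite('pics/s1.png',cv2.resize(im[230:400,270:470],None,fx=4,fy=3.5))"
```

```text
t 4.43 tcp [ 0.632  -0.1955  0.0651] F [-0.5  0.   0. ] M [ 0.02 -0.02  0.03] gap 0.0402 gf 0.0 q [-0.3   0.55 -0.14  0.88 -0.   -0.3 ]
x [-1.    -0.001  0.   ] y [-0.001  1.     0.   ] z [-0.  0. -1.]
shift mm [-1.5 -2.   5.1]
```

View pics/s1.png

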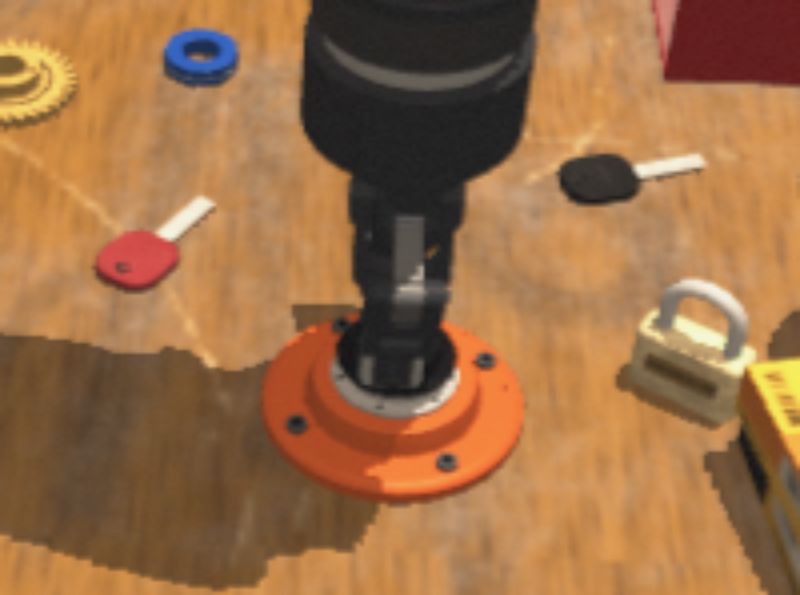

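The side view shows the closed-in fingers around the grip at crop (400,370), just above the disc. I'll step down until contact.

Call:
send_rows([
  [[-1.5,-2,1,0],[-1.5,-2,1.5,0],[-1.5,-2,2,0],[-1.5,-2,2,0]],
])

```text
time_s: 4.82
tcp_pos: [0.6335, -0.1975, 0.0631]
ee_rot: [-0.0, -0.001, 1.0, 0.0]
force: [-0.6, 0.6, -0.1]
finger_gap: 0.0401
gripper_force: 0.0
```

Call:
send_rows([
  [[0,0,0.5,0],[0,0,1,0],[0,0,1,0]],
])

```text
time_s: 5.07
tcp_pos: [0.6336, -0.1974, 0.0622]
ee_rot: [-0.0, -0.001, 1.0, 0.0]
force: [-0.2, -0.2, 0.8]
finger_gap: 0.04
gripper_force: 0.0
```

Call:
send_rows([
  [[0,0,0.5,0],[0,0,1,0],[0,0,1,0]],
])

```text
time_s: 5.32
tcp_pos: [0.6336, -0.1974, 0.0612]
ee_rot: [-0.0, -0.001, 1.0, 0.0]
force: [0.7, 1.4, 0.5]
finger_gap: 0.0402
gripper_force: 0.0
```

Call:
send_rows([
  [[0,0,0.5,0],[0,0,1,0],[0,0,1,0]],
])

```text
time_s: 5.57
tcp_pos: [0.6336, -0.1975, 0.0602]
ee_rot: [-0.0, -0.001, 1.0, 0.0]
force: [-0.1, 0.0, 0.3]
finger_gap: 0.0399
gripper_force: 0.0
```

Call:
send_rows([
  [[0,0,0.5,0],[0,0,1,0],[0,0,1,0]],
])

```text
time_s: 5.82
tcp_pos: [0.6336, -0.1974, 0.0592]
ee_rot: [-0.0, -0.001, 1.0, 0.0]
force: [0.4, 0.6, 0.6]
finger_gap: 0.04
gripper_force: 0.0
```

Call:
send_rows([
  [[0,0,0.5,0],[0,0,1,0],[0,0,1,0]],
])

```text
time_s: 6.07
tcp_pos: [0.6337, -0.1975, 0.0586]
ee_rot: [0.0, -0.001, 1.0, -0.0]
force: [-0.4, 0.0, 2.5]
finger_gap: 0.0403
gripper_force: 1.2
```

Call:
send_rows([
  [[0,0,0.5,0],[0,0,1,0],[0,0,1,0]],
])

```text
time_s: 6.32
tcp_pos: [0.6337, -0.1975, 0.0585]
ee_rot: [0.0, -0.001, 1.0, -0.0]
force: [-2.8, 1.2, 9.0]
finger_gap: 0.0401
gripper_force: 4.5
```

```bash
python3 -c "
from h import *
show()"
```

```text
t 6.32 tcp [ 0.6337 -0.1975  0.0585] F [-2.8  1.2  9. ] M [0.24 0.76 0.  ] gap 0.0401 gf 4.5 q [-0.3   0.56 -0.14  0.87 -0.   -0.3 ]
x [-1.    -0.001 -0.001] y [-0.001  1.    -0.   ] z [ 0.001 -0.    -1.   ]
```

Contact with the disc at TCP z≈0.0586. I'll back up 3 mm, then close.

Call:
send_rows([
  [[0,0,-3,0],[0,0,-3,0],[0,0,-3,0]],
])

```text
time_s: 6.57
tcp_pos: [0.6338, -0.1975, 0.0603]
ee_rot: [0.0, -0.001, 1.0, -0.0]
force: [-0.4, -0.2, 0.2]
finger_gap: 0.04
gripper_force: 0.0
```

Call:
send_rows([
  [[0,0,0,0],[0,0,0,0],[0,0,0,0],[0,0,0,0],[0,0,0,0]],
], fingers=-1)

```text
time_s: 6.98
tcp_pos: [0.6338, -0.1975, 0.0606]
ee_rot: [0.0, -0.001, 1.0, -0.0]
force: [-1.4, 0.4, 5.8]
finger_gap: 0.0315
gripper_force: 59.0
```

```bash
python3 -c "
from h import *
show()"
```

```text
t 6.98 tcp [ 0.6338 -0.1975  0.0606] F [-1.4  0.4  5.8] M [0.13 0.26 0.02] gap 0.0315 gf 59.0 q [-0.3   0.56 -0.14  0.88  0.   -0.3 ]
x [-1.    -0.001 -0.   ] y [-0.001  1.    -0.   ] z [ 0. -0. -1.]
```

Call:
send_rows([
  [[0,0,-2,0],[0,0,-4,0],[0,0,-4,0],[0,0,-4,0]],
])

```text
time_s: 7.32
tcp_pos: [0.6335, -0.1974, 0.064]
ee_rot: [-0.0, -0.001, 1.0, 0.0]
force: [-0.6, -0.9, -1.1]
finger_gap: 0.0315
gripper_force: 59.4
```

Call:
send_rows([
  [[1.5,0,0,0],[3,0,0,0],[3,0,0,0],[3,0,0,0]],
])

```text
time_s: 7.65
tcp_pos: [0.632, -0.1979, 0.0646]
ee_rot: [0.001, -0.001, 1.0, -0.0]
force: [5.4, -1.7, -3.0]
finger_gap: 0.0311
gripper_force: 59.7
```

Call:
send_rows([
  [[-3,0,0,0],[-6,0,0,0],[-6,0,0,0],[-6,0,0,0]],
])

```text
time_s: 7.98
tcp_pos: [0.6352, -0.1977, 0.0638]
ee_rot: [-0.002, -0.0, 1.0, -0.0]
force: [-4.8, -2.1, 1.5]
finger_gap: 0.0312
gripper_force: 60.1
```

Call:
send_rows([
  [[3,0,0,0],[3,3,0,0],[3,3,0,0],[3,3,0,0]],
])

```text
time_s: 8.32
tcp_pos: [0.6334, -0.1967, 0.0642]
ee_rot: [-0.0, 0.0, 1.0, -0.002]
force: [-1.0, -8.1, -3.4]
finger_gap: 0.0312
gripper_force: 60.0
```

Call:
send_rows([
  [[0,-3,0,0],[0,-6,0,0],[0,-6,0,0],[0,-6,0,0]],
])

```text
time_s: 8.65
tcp_pos: [0.6339, -0.2002, 0.0644]
ee_rot: [0.0, -0.001, 1.0, 0.0]
force: [-1.2, 0.5, -0.4]
finger_gap: 0.0314
gripper_force: 60.4
```

Call:
send_rows([
  [[0,3,0,0],[0,3,0,0],[0,3,0,0]],
])

```text
time_s: 8.9
tcp_pos: [0.6338, -0.1971, 0.0644]
ee_rot: [0.0, -0.001, 1.0, 0.0]
force: [0.5, -0.0, -0.8]
finger_gap: 0.0316
gripper_force: 60.4
```

Call:
send_rows([
  [[0,-1,-15,0],[0,-1,-35,0],[0,-1,-60,0],[0,-1,-80,0],[0,-1,-80,0]],
])

```text
time_s: 9.32
tcp_pos: [0.6364, -0.1991, 0.1493]
ee_rot: [0.003, -0.001, 1.0, -0.001]
force: [-0.0, -1.0, 0.7]
finger_gap: 0.0311
gripper_force: 60.5
```

Call:
send_rows([
  [[15,36,0,0],[30,72,0,0],[45,108,0,0],[60,144,0,0],[75,180,0,0]],
])

```text
time_s: 9.73
tcp_pos: [0.557, -0.017, 0.1435]
ee_rot: [-0.0, -0.0, 1.0, 0.0]
force: [0.6, -0.2, -0.7]
finger_gap: 0.0314
gripper_force: 60.5
```

Call:
send_rows([
  [[15,36,0,0],[30,72,0,0],[45,108,0,0],[60,144,0,0],[75,180,0,0]],
])

```text
time_s: 10.15
tcp_pos: [0.4818, 0.1629, 0.1437]
ee_rot: [-0.0, -0.001, 1.0, 0.0]
force: [1.2, 0.3, 0.2]
finger_gap: 0.0313
gripper_force: 60.5
```

Call:
send_rows([
  [[15,36,0,0],[30,72,0,0],[41,101,20,0],[41,101,50,0],[41,101,80,0]],
])

```text
time_s: 10.57
tcp_pos: [0.4418, 0.2648, 0.0638]
ee_rot: [0.001, -0.003, 1.0, 0.001]
force: [0.7, 0.0, -1.2]
finger_gap: 0.0313
gripper_force: 60.5
```

Call:
send_rows([
  [[0,0,15,0],[0,0,20,0],[0,0,20,0],[0,0,20,0]],
])

```text
time_s: 10.9
tcp_pos: [0.4423, 0.2623, 0.0446]
ee_rot: [0.0, -0.001, 1.0, 0.0]
force: [-0.6, 0.7, -0.2]
finger_gap: 0.0313
gripper_force: 60.5
```

```bash
python3 -c "
from h import *
show([.443,.263,.0296])"
```

```text
t 10.9 tcp [0.4423 0.2623 0.0446] F [-0.6  0.7 -0.2] M [ 0.01 -0.04  0.01] gap 0.0313 gf 60.5 q [ 0.54  0.34 -0.54  0.7   0.    0.53]
x [-1.    -0.001 -0.   ] y [-0.001  1.     0.   ] z [ 0.  0. -1.]
shift mm [-0.7  0.7 15. ]
```

Call:
send_rows([
  [[0,0,6,0],[0,0,12,0],[0,0,13.5,0],[0,0,14.5,0],[0,0,15.5,0]],
])

```text
time_s: 11.32
tcp_pos: [0.4422, 0.2622, 0.0295]
ee_rot: [0.0, -0.0, 1.0, 0.0]
force: [-4.5, -3.7, 18.1]
finger_gap: 0.0315
gripper_force: 62.4
```

Call:
send_rows([
  [[0,0,0.5,0],[0,0,0.5,0]],
])

```text
time_s: 11.48
tcp_pos: [0.4422, 0.2622, 0.0295]
ee_rot: [0.0, -0.001, 1.0, 0.0]
force: [-3.0, -2.1, 11.5]
finger_gap: 0.0316
gripper_force: 61.8
```

Call:
send_rows([
  [[0,0,0,0],[0,0,0,0],[0,0,0,0],[0,0,0,0]],
], fingers=0)

```text
time_s: 11.82
tcp_pos: [0.4422, 0.2623, 0.0283]
ee_rot: [0.0, -0.001, 1.0, 0.0]
force: [-0.1, 0.8, 0.2]
finger_gap: 0.0429
gripper_force: 0.0
```

```bash
python3 -c "
from h import *
show()"
```

```text
t 11.82 tcp [0.4422 0.2623 0.0283] F [-0.1  0.8  0.2] M [-0.    0.02  0.04] gap 0.0429 gf 0.0 q [ 0.54  0.36 -0.55  0.66  0.    0.53]
x [-1.    -0.001 -0.   ] y [-0.001  1.     0.   ] z [ 0.  0. -1.]
```

Call:
send_rows([
  [[0,0,-15,0],[0,0,-40,0],[0,0,-80,0],[0,-30,-80,0],[0,-65,-80,0]],
])

```text
time_s: 12.23
tcp_pos: [0.4448, 0.1992, 0.1109]
ee_rot: [0.003, -0.002, 1.0, 0.001]
force: [0.7, -1.3, 0.0]
finger_gap: 0.0423
gripper_force: 0.0
```

Call:
send_rows([
  [[-5,-40,0,0],[-10,-80,0,0],[-15,-120,0,0],[-21,-160,0,0],[-21,-199,0,0]],
])

```text
time_s: 12.65
tcp_pos: [0.4643, -0.0036, 0.1086]
ee_rot: [0.001, -0.001, 1.0, -0.0]
force: [0.9, 0.6, 1.2]
finger_gap: 0.0424
gripper_force: 0.0
```

Call:
send_rows([
  [[0,0,20,0],[0,0,45,0],[0,0,60,0],[0,0,65,0],[0,0,65,0]],
])

```text
time_s: 13.07
tcp_pos: [0.4621, -0.0017, 0.0421]
ee_rot: [-0.001, -0.001, 1.0, 0.0]
force: [-0.2, 0.3, 0.1]
finger_gap: 0.0432
gripper_force: 0.0
```

```bash
python3 - <<'E'
from h import *
show([.4635,-.0015,.0285])
im,d=viewer.camera('top'); im2,d2=viewer.camera('side'); a=cv2.resize(im[210:330,150:390],None,fx=3,fy=2.5); b=cv2.resize(im2[150:290,190:430],(720,290)); cv2.imwrite('pics/g1.png',np.vstack([a,b]))
E
```

```text
t 13.07 tcp [ 0.4621 -0.0017  0.0421] F [-0.2  0.3  0.1] M [ 0.02 -0.03  0.02] gap 0.0432 gf 0.0 q [-0.    0.26 -0.65  0.66  0.   -0.  ]
x [-1.    -0.001  0.003] y [-0.001  1.     0.   ] z [-0.003  0.    -1.   ]
shift mm [-1.5  0.2 13.6]
```

View pics/g1.png

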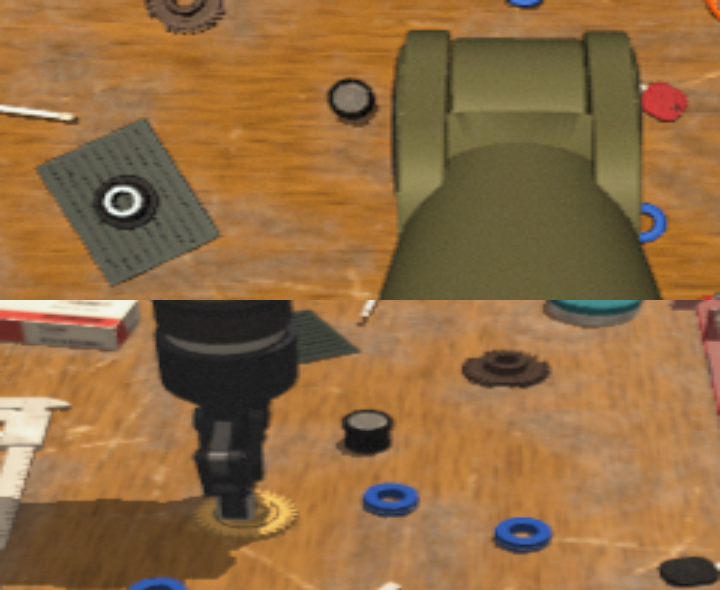

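Flange lies flat at the mat's centre (crop 125,200), and the fingers stand over the gold hub (240,510). I'll grip it at two angles 90° apart, so it centres on the TCP.

Call:
send_rows([
  [[-1.5,0,6,0],[-1.5,0,11,0],[-1.5,0,13.5,0],[-1.5,0,13.5,0]],
])

```text
time_s: 13.5
tcp_pos: [0.4646, -0.0015, 0.0294]
ee_rot: [-0.0, -0.001, 1.0, -0.0]
force: [0.4, -0.1, -0.4]
finger_gap: 0.0423
gripper_force: 0.0
```

Call:
send_rows([
  [[0,0,0,0],[0,0,0,0],[0,0,0,0],[0,0,0,0],[0,0,0,0]],
], fingers=-1)

```text
time_s: 13.92
tcp_pos: [0.4649, -0.0016, 0.0302]
ee_rot: [0.0, -0.001, 1.0, 0.0]
force: [-2.2, 0.8, 5.7]
finger_gap: 0.0282
gripper_force: 59.0
```

Call:
send_rows([
  [[0,0,0,0],[0,0,0,0],[0,0,0,0.0],[0,0,0,0.0],[0,0,0,0.1]],
], fingers=0)

```text
time_s: 14.33
tcp_pos: [0.4649, -0.0017, 0.0297]
ee_rot: [0.0, 0.05, 0.999, -0.0]
force: [0.1, 0.2, 0.1]
finger_gap: 0.0429
gripper_force: 0.0
```

Call:
send_rows([
  [[0,0,0,0.12],[0,0,0,0.24],[0,0,0,0.36],[0,0,0,0.48],[0,0,0,0.6]],
])

```text
time_s: 14.75
tcp_pos: [0.4649, -0.0017, 0.0297]
ee_rot: [-0.0, 0.345, 0.939, -0.0]
force: [-0.4, 0.6, 1.7]
finger_gap: 0.0428
gripper_force: 0.0
```

Call:
send_rows([
  [[0,0,0,0.12],[0,0,0,0.24],[0,0,0,0.36],[0,0,0,0.48],[0,0,0,0.6]],
])

```text
time_s: 15.17
tcp_pos: [0.4649, -0.0017, 0.0297]
ee_rot: [-0.0, 0.607, 0.795, -0.0]
force: [-0.3, 0.7, 0.3]
finger_gap: 0.0431
gripper_force: 0.0
```

Call:
send_rows([
  [[0,0,0,0.12],[0,0,0,0.24],[0,0,0,0.27],[0,0,0,0.27],[0,0,0,0.27]],
])

```text
time_s: 15.58
tcp_pos: [0.4649, -0.0017, 0.0298]
ee_rot: [0.0, 0.706, 0.708, -0.0]
force: [-0.2, 0.6, 0.2]
finger_gap: 0.0425
gripper_force: 0.0
```

Call:
send_rows([
  [[0,0,0,0],[0,0,0,0],[0,0,0,0],[0,0,0,0],[0,0,0,0]],
], fingers=-1)

```text
time_s: 16.0
tcp_pos: [0.465, -0.0017, 0.0302]
ee_rot: [0.0, 0.706, 0.708, 0.0]
force: [-1.9, -0.3, 5.8]
finger_gap: 0.0283
gripper_force: 58.7
```

```bash
python3 -c "
from h import *
show()"
```

```text
t 16.0 tcp [ 0.465  -0.0017  0.0302] F [-1.9 -0.3  5.8] M [ 0.02  0.39 -0.  ] gap 0.0283 gf 58.7 q [-0.    0.28 -0.66  0.63 -0.    1.56]
x [-0.003  1.    -0.   ] y [1.    0.003 0.   ] z [ 0. -0. -1.]
```

Call:
send_rows([
  [[0,0,-15,0],[0,0,-40,0],[0,0,-75,0],[0,0,-110,0],[0,0,-115,0]],
])

```text
time_s: 16.42
tcp_pos: [0.4681, -0.0017, 0.1501]
ee_rot: [0.003, 0.706, 0.708, 0.003]
force: [1.5, 0.1, -0.8]
finger_gap: 0.028
gripper_force: 59.5
```

Call:
send_rows([
  [[-28,24,0,0],[-56,48,0,0],[-84,72,0,0],[-112,96,0,0],[-140,120,0,0]],
])

```text
time_s: 16.83
tcp_pos: [0.5858, -0.1428, 0.1441]
ee_rot: [-0.0, 0.706, 0.708, -0.0]
force: [0.7, 0.3, -1.4]
finger_gap: 0.0277
gripper_force: 59.5
```

Call:
send_rows([
  [[-28,24,0,0],[-48,42,0,0],[-56,48,0,0],[-56,48,0,0],[-56,48,0,0]],
])

```text
time_s: 17.25
tcp_pos: [0.6324, -0.1971, 0.1436]
ee_rot: [-0.001, 0.706, 0.708, -0.0]
force: [-0.6, -0.2, -1.6]
finger_gap: 0.0281
gripper_force: 59.5
```

Call:
send_rows([
  [[0,0,0,0],[0,0,0,0],[0,0,0,0]],
])

```text
time_s: 17.5
tcp_pos: [0.6327, -0.1962, 0.145]
ee_rot: [-0.0, 0.706, 0.708, -0.0]
force: [0.0, 0.7, -0.2]
finger_gap: 0.0277
gripper_force: 59.5
```

```bash
python3 - <<'E'
from h import *
show([.6336,-.1984,.0642])
im,d=viewer.camera('side'); cv2.imwrite('pics/g2.png',cv2.resize(im[200:400,250:490],None,fx=3,fy=2.9))
P=cloud('side',d).reshape(-1,3); n=np.hypot(P[:,0]-.6336,P[:,1]+.1984)<.04
q=P[n&(P[:,2]>.085)&(P[:,2]<.14)]; print(len(q), q.min(0),q.max(0))
E
```

```text
t 17.5 tcp [ 0.6327 -0.1962  0.145 ] F [ 0.   0.7 -0.2] M [0.03 0.04 0.02] gap 0.0277 gf 59.5 q [-0.3   0.49 -0.04  1.04  0.    1.27]
x [-0.003  1.     0.   ] y [ 1.     0.003 -0.   ] z [-0.  0. -1.]
shift mm [-2.2  0.9 80.8]
1056 [ 0.60073441 -0.22640818  0.08505942] [ 0.66118966 -0.16328323  0.13982091]
```

View pics/g2.png

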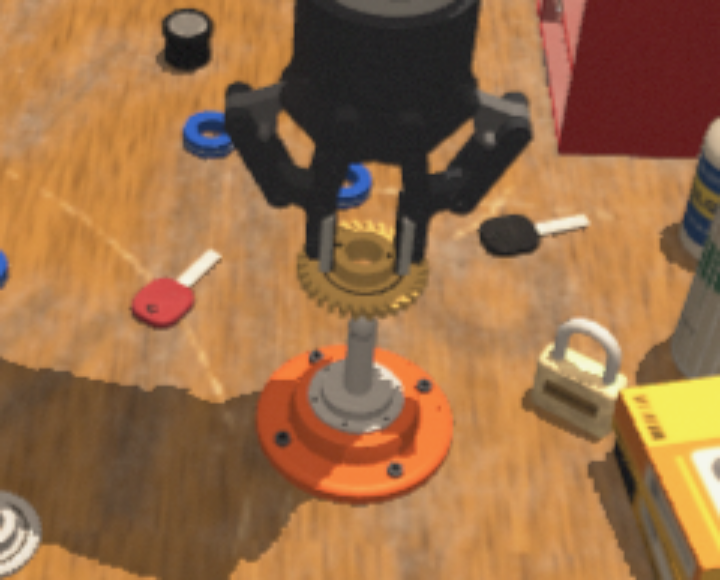

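The cutter hangs level over the shaft tip (crop 362,325). I'll correct the small offset and lower in stages.

Call:
send_rows([
  [[-2.2,0.9,8,0],[-2.2,0.9,16,0],[-2.2,0.9,24,0],[-2.2,0.9,24,0],[-2.2,0.9,24,0]],
])

```text
time_s: 17.97
tcp_pos: [0.6333, -0.1992, 0.1194]
ee_rot: [-0.001, 0.706, 0.708, -0.001]
force: [0.5, -0.1, -0.5]
finger_gap: 0.0282
gripper_force: 59.5
```

Call:
send_rows([
  [[0,0,3,0],[0,0,6,0],[0,0,9,0],[0,0,12,0],[0,0,12,0]],
])

```text
time_s: 18.38
tcp_pos: [0.6338, -0.1994, 0.108]
ee_rot: [-0.0, 0.706, 0.708, -0.0]
force: [0.6, 0.1, -2.1]
finger_gap: 0.0277
gripper_force: 59.5
```

```bash
python3 - <<'E'
from h import *
show([.6336,-.1984,.0642])
E
```

```text
t 18.38 tcp [ 0.6338 -0.1994  0.108 ] F [ 0.6  0.1 -2.1] M [ 0.07 -0.02 -0.03] gap 0.0277 gf 59.5 q [-0.3   0.52 -0.08  0.97  0.    1.26]
x [-0.002  1.     0.   ] y [ 1.     0.002 -0.001] z [-0.001  0.    -1.   ]
shift mm [ 1.  -0.2 43.8]
```

Call:
send_rows([
  [[1,0,6,0],[1,0,12,0],[1,0,18,0],[1,0,24,0],[1,0,24,0]],
])

```text
time_s: 18.8
tcp_pos: [0.6338, -0.1984, 0.0831]
ee_rot: [-0.001, 0.706, 0.708, -0.0]
force: [1.5, -0.3, -1.6]
finger_gap: 0.0278
gripper_force: 59.5
```

Call:
send_rows([
  [[0,0,6,0],[0,0,11,0],[0,0,15,0],[0,0,16,0],[0,0,16,0]],
])

```text
time_s: 19.22
tcp_pos: [0.6339, -0.1984, 0.0683]
ee_rot: [-0.0, 0.706, 0.708, -0.0]
force: [0.2, -0.6, -0.7]
finger_gap: 0.0282
gripper_force: 59.5
```

Call:
send_rows([
  [[0,0,1,0],[0,0,2,0],[0,0,3,0],[0,0,3,0]],
])

```text
time_s: 19.55
tcp_pos: [0.6341, -0.1985, 0.0657]
ee_rot: [-0.0, 0.706, 0.708, -0.0]
force: [-0.6, 0.1, -0.4]
finger_gap: 0.0279
gripper_force: 59.5
```

```bash
python3 - <<'E'
from h import *
show([.6336,-.1984,.0642])
E
```

```text
t 19.55 tcp [ 0.6341 -0.1985  0.0657] F [-0.6  0.1 -0.4] M [-0.07 -0.04  0.05] gap 0.0279 gf 59.5 q [-0.3   0.55 -0.13  0.89  0.    1.27]
x [-0.002  1.     0.   ] y [ 1.     0.002 -0.   ] z [-0.  0. -1.]
shift mm [ 0.1 -0.5  1.5]
```

Call:
send_rows([
  [[0,-0.5,1,0],[0,-0.5,2,0],[0,-0.5,2.5,0],[0,-0.5,2.5,0]],
])

```text
time_s: 19.88
tcp_pos: [0.6338, -0.1986, 0.0643]
ee_rot: [0.0, 0.706, 0.708, 0.0]
force: [-2.3, 1.1, 5.6]
finger_gap: 0.0281
gripper_force: 60.2
```

```bash
python3 -c "
from h import *
show()"
```

```text
t 19.88 tcp [ 0.6338 -0.1986  0.0643] F [-2.3  1.1  5.6] M [0.13 0.56 0.03] gap 0.0281 gf 60.2 q [-0.3   0.56 -0.13  0.88 -0.    1.27]
x [-0.002  1.    -0.   ] y [1.    0.002 0.001] z [ 0.001 -0.    -1.   ]
```

Call:
send_rows([
  [[0,0,0,0],[0,0,0,0],[0,0,0,0],[0,0,0,0]],
], fingers=0)

```text
time_s: 20.22
tcp_pos: [0.6337, -0.1986, 0.0632]
ee_rot: [-0.0, 0.706, 0.708, 0.0]
force: [0.3, -0.1, -0.4]
finger_gap: 0.0429
gripper_force: 0.0
```

Call:
send_rows([
  [[0,0,-8,0],[0,0,-30,0],[0,0,-65,0],[20,0,-80,0],[60,-1,-80,0]],
])

```text
time_s: 20.63
tcp_pos: [0.636, -0.1423, 0.1488]
ee_rot: [0.004, 0.708, 0.706, 0.002]
force: [1.3, 0.9, 0.2]
finger_gap: 0.0426
gripper_force: 0.0
```

Call:
send_rows([
  [[40,-1,0,0],[80,-3,0,0],[119,-5,20,0],[119,-5,55,0],[119,-5,85,0]],
], fingers=0.12)

```text
time_s: 21.05
tcp_pos: [0.6283, -0.0167, 0.0588]
ee_rot: [0.001, 0.705, 0.709, 0.001]
force: [-0.8, -0.2, -0.5]
finger_gap: 0.0481
gripper_force: 0.0
```

Call:
send_rows([
  [[0,0,10,0],[0,0,15,0],[0,0,15,0],[0,0,15,0]],
])

```text
time_s: 21.38
tcp_pos: [0.6285, -0.0202, 0.0448]
ee_rot: [0.001, 0.707, 0.708, 0.001]
force: [0.4, -0.5, -0.1]
finger_gap: 0.0478
gripper_force: 0.0
```

```bash
python3 - <<'E'
from h import *
show([.628,-.0192,.024])
im,d=viewer.camera('side'); cv2.imwrite('pics/g3.png',cv2.resize(im[180:400,250:490],None,fx=3,fy=2.7))
P=cloud('side',d).reshape(-1,3); n=np.hypot(P[:,0]-.6336,P[:,1]+.1984)
for lo,hi in((.03,.043),(.044,.056)):
    q=P[(n<.04)&(P[:,2]>lo)&(P[:,2]<hi)]; print(len(q),np.median(q[:,2]),q[:,0].min(),q[:,0].max())
E
```

```text
t 21.38 tcp [ 0.6285 -0.0202  0.0448] F [ 0.4 -0.5 -0.1] M [-0.02 -0.03  0.04] gap 0.0478 gf 0.0 q [-0.03  0.52 -0.25  0.8   0.    1.54]
x [-0.001  1.    -0.   ] y [1.    0.001 0.002] z [ 0.002 -0.    -1.   ]
shift mm [ 1.  -0.6 20.8]
736 0.040361302931747035 0.6021275416483014 0.6620337748749957
214 0.05013050112221953 0.6181190203432404 0.6463497506887608
```

View pics/g3.png

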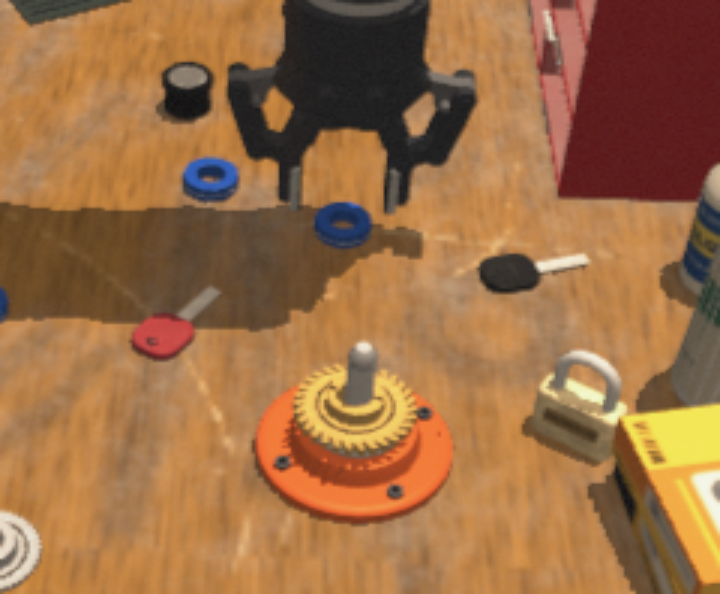

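Gold cutter sits level on the shoulder (crop 357,410; depth gives the disc at 40 mm and the hub at 50 mm), and the fingers straddle the far spacer (343,223).

Call:
send_rows([
  [[1,-0.5,8,0],[1,-0.5,16,0],[1,-0.5,20.5,0],[1,-0.5,20.5,0]],
])

```text
time_s: 21.77
tcp_pos: [0.6258, -0.0187, 0.0215]
ee_rot: [-0.001, 0.706, 0.708, -0.001]
force: [-0.5, 0.4, 0.3]
finger_gap: 0.0484
gripper_force: 0.0
```

Call:
send_rows([
  [[0,0,0,0],[0,0,0,0],[0,0,0,0],[0,0,0,0],[0,0,0,0]],
], fingers=-1)

```text
time_s: 22.18
tcp_pos: [0.627, -0.0185, 0.0229]
ee_rot: [0.0, 0.706, 0.708, 0.0]
force: [-0.7, 0.2, -0.4]
finger_gap: 0.032
gripper_force: 59.5
```

Call:
send_rows([
  [[0,0,0,0],[0,0,0,0],[0,0,0,0],[0,0,0,0],[0,0,0,-0.1]],
], fingers=0.12)

```text
time_s: 22.6
tcp_pos: [0.6268, -0.0185, 0.0228]
ee_rot: [-0.0, 0.67, 0.742, 0.0]
force: [1.0, -0.4, 0.2]
finger_gap: 0.0478
gripper_force: 0.0
```

Call:
send_rows([
  [[0,0,0,-0.12],[0,0,0,-0.24],[0,0,0,-0.36],[0,0,0,-0.48],[0,0,0,-0.6]],
])

```text
time_s: 23.02
tcp_pos: [0.6268, -0.0185, 0.0228]
ee_rot: [-0.0, 0.418, 0.908, 0.0]
force: [-0.2, 0.3, 0.7]
finger_gap: 0.0476
gripper_force: 0.0
```

Call:
send_rows([
  [[0,0,0,-0.12],[0,0,0,-0.24],[0,0,0,-0.36],[0,0,0,-0.48],[0,0,0,-0.6]],
])

```text
time_s: 23.43
tcp_pos: [0.6268, -0.0186, 0.0228]
ee_rot: [-0.0, 0.131, 0.991, -0.0]
force: [0.4, 0.9, 0.1]
finger_gap: 0.0477
gripper_force: 0.0
```

Call:
send_rows([
  [[0,0,0,-0.12],[0,0,0,-0.24],[0,0,0,-0.27],[0,0,0,-0.27],[0,0,0,-0.27]],
])

```text
time_s: 23.85
tcp_pos: [0.6269, -0.0185, 0.0228]
ee_rot: [0.0, 0.0, 1.0, 0.0]
force: [0.3, -1.1, 0.0]
finger_gap: 0.048
gripper_force: 0.0
```

Call:
send_rows([
  [[0,0,0,0],[0,0,0,0],[0,0,0,0],[0,0,0,0],[0,0,0,0]],
], fingers=-1)

```text
time_s: 24.27
tcp_pos: [0.6271, -0.0186, 0.0233]
ee_rot: [0.0, -0.0, 1.0, -0.0]
force: [-0.6, 0.2, 6.0]
finger_gap: 0.0321
gripper_force: 59.8
```

```bash
python3 -c "
from h import *
show([.6336,-.1984,.14])"
```

```text
t 24.27 tcp [ 0.6271 -0.0186  0.0233] F [-0.6  0.2  6. ] M [-0.04  0.28 -0.01] gap 0.0321 gf 59.8 q [-0.03  0.54 -0.27  0.76 -0.   -0.03]
x [-1.    -0.001 -0.001] y [-0.001  1.    -0.   ] z [ 0.001 -0.    -1.   ]
shift mm [  -6.4 -179.8 -116.7]
```

Call:
send_rows([
  [[0,0,-15,0],[0,0,-45,0],[0,0,-80,0],[0,0,-112,0],[0,0,-112,0]],
])

```text
time_s: 24.68
tcp_pos: [0.6309, -0.0187, 0.1415]
ee_rot: [0.005, -0.0, 1.0, -0.0]
force: [1.2, -0.3, 0.1]
finger_gap: 0.0319
gripper_force: 59.7
```

Call:
send_rows([
  [[-1,-36,0,0],[-2,-72,0,0],[-4,-108,0,0],[-5,-144,0,0],[-6,-168,0,0]],
])

```text
time_s: 25.1
tcp_pos: [0.6327, -0.1897, 0.1342]
ee_rot: [-0.0, 0.0, 1.0, -0.001]
force: [0.3, -0.2, -1.2]
finger_gap: 0.0321
gripper_force: 59.7
```

Call:
send_rows([
  [[0,-12,0,0],[0,-12,0,0],[0,-12,0,0],[0,-12,0,0],[0,-12,0,0]],
])

```text
time_s: 25.52
tcp_pos: [0.633, -0.197, 0.1346]
ee_rot: [-0.0, -0.001, 1.0, 0.0]
force: [-0.3, 0.8, -0.2]
finger_gap: 0.0319
gripper_force: 59.7
```

```bash
python3 -c "
from h import *
show([.6336,-.1984,.115])"
```

```text
t 25.52 tcp [ 0.633  -0.197   0.1346] F [-0.3  0.8 -0.2] M [-0.    0.02  0.04] gap 0.0319 gf 59.7 q [-0.3   0.5  -0.06  1.02  0.   -0.3 ]
x [-1.    -0.003  0.   ] y [-0.003  1.     0.001] z [-0.     0.001 -1.   ]
shift mm [-0.6 -1.4 19.6]
```

Call:
send_rows([
  [[-0.6,-1.4,7,0],[-0.6,-1.4,14,0],[-0.6,-1.4,20,0],[-0.6,-1.4,20,0],[-0.6,-1.4,20,0]],
])

```text
time_s: 25.93
tcp_pos: [0.633, -0.1995, 0.1138]
ee_rot: [-0.001, -0.001, 1.0, 0.0]
force: [0.7, 0.0, -0.7]
finger_gap: 0.032
gripper_force: 59.8
```

Call:
send_rows([
  [[0,0,3,0],[0,0,6,0],[0,0,9,0],[0,0,12,0],[0,0,12,0]],
])

```text
time_s: 26.35
tcp_pos: [0.6336, -0.1997, 0.1022]
ee_rot: [-0.0, -0.001, 1.0, 0.0]
force: [0.4, 0.8, -1.9]
finger_gap: 0.0321
gripper_force: 59.7
```

```bash
python3 -c "
from h import *
show([.6336,-.1984,.0733])"
```

```text
t 26.35 tcp [ 0.6336 -0.1997  0.1022] F [ 0.4  0.8 -1.9] M [ 0.21 -0.2  -0.03] gap 0.0321 gf 59.7 q [-0.31  0.52 -0.09  0.96  0.   -0.31]
x [-1.    -0.001  0.   ] y [-0.001  1.     0.001] z [-0.     0.001 -1.   ]
shift mm [ 0.   1.3 28.9]
```

Call:
send_rows([
  [[0,1.2,5,0],[0,1.2,11,0],[0,1.2,17,0],[0,1.2,23,0],[0,1.2,23,0]],
])

```text
time_s: 26.77
tcp_pos: [0.6335, -0.1986, 0.0782]
ee_rot: [-0.0, -0.001, 1.0, 0.0]
force: [1.4, -0.2, -0.6]
finger_gap: 0.0321
gripper_force: 59.6
```

Call:
send_rows([
  [[0,0,1,0],[0,0,2,0],[0,0,3,0],[0,0,4,0],[0,0,4,0]],
])

```text
time_s: 27.18
tcp_pos: [0.6336, -0.1988, 0.0758]
ee_rot: [-0.0, -0.001, 1.0, -0.0]
force: [0.0, 0.1, -1.2]
finger_gap: 0.0323
gripper_force: 59.7
```

```bash
python3 -c "
from h import *
show([.6336,-.1984,.0733])"
```

```text
t 27.18 tcp [ 0.6336 -0.1988  0.0758] F [ 0.   0.1 -1.2] M [-0.03 -0.03  0.03] gap 0.0323 gf 59.7 q [-0.3   0.54 -0.12  0.91 -0.   -0.31]
x [-1.    -0.001  0.   ] y [-0.001  1.    -0.   ] z [-0. -0. -1.]
shift mm [-0.   0.4  2.5]
```

Call:
send_rows([
  [[0,0.3,1,0],[0,0.3,2,0],[0,0.3,2.5,0],[0,0.3,2.5,0]],
])

```text
time_s: 27.52
tcp_pos: [0.6336, -0.1984, 0.0733]
ee_rot: [-0.0, -0.001, 1.0, -0.0]
force: [0.4, -0.1, 0.0]
finger_gap: 0.0321
gripper_force: 59.8
```

Call:
send_rows([
  [[0,0,0.5,0],[0,0,1,0],[0,0,1,0]],
])

```text
time_s: 27.77
tcp_pos: [0.6337, -0.1984, 0.0732]
ee_rot: [0.0, -0.001, 1.0, -0.0]
force: [-3.5, 0.2, 6.1]
finger_gap: 0.0324
gripper_force: 60.5
```

Call:
send_rows([
  [[0,0,0,0],[0,0,0,0],[0,0,0,0],[0,0,0,0]],
], fingers=0)

```text
time_s: 28.1
tcp_pos: [0.6336, -0.1984, 0.0721]
ee_rot: [-0.0, -0.001, 1.0, 0.0]
force: [0.2, -0.4, -0.4]
finger_gap: 0.0428
gripper_force: 0.0
```

Call:
send_rows([
  [[0,0,-8,0],[0,0,-30,0],[0,0,-60,0],[15,-7,-70,0],[50,-22,-70,0]],
])

```text
time_s: 28.52
tcp_pos: [0.5891, -0.2205, 0.1467]
ee_rot: [0.005, -0.002, 1.0, -0.001]
force: [0.1, -1.0, 0.6]
finger_gap: 0.0425
gripper_force: 0.0
```

Call:
send_rows([
  [[36,-17,0,0],[72,-33,0,0],[108,-48,0,0],[125,-56.5,30,0],[125,-56.5,60,0]],
])

```text
time_s: 28.93
tcp_pos: [0.4567, -0.2795, 0.0841]
ee_rot: [0.001, 0.001, 1.0, -0.001]
force: [0.4, 0.5, -0.6]
finger_gap: 0.0428
gripper_force: 0.0
```

Call:
send_rows([
  [[0,0,20,0],[0,0,35,0],[0,0,35,0],[0,0,35,0]],
])

```text
time_s: 29.27
tcp_pos: [0.4583, -0.277, 0.0473]
ee_rot: [-0.001, -0.001, 1.0, 0.0]
force: [0.2, -0.7, -0.2]
finger_gap: 0.0427
gripper_force: 0.0
```

```bash
python3 - <<'E'
from h import *
show([.458,-.277,.0275])
im,d=viewer.camera('side'); cv2.imwrite('pics/g4.png',cv2.resize(im[270:470,170:450],None,fx=2.8,fy=2.8))
P=cloud('side',d).reshape(-1,3); n=np.hypot(P[:,0]-.6336,P[:,1]+.1984)
for lo,hi in((.03,.043),(.045,.056),(.058,.066)):
    q=P[(n<.04)&(P[:,2]>lo)&(P[:,2]<hi)]; print(len(q),np.median(q[:,2]),q[:,0].min(),q[:,0].max())
E
```

```text
t 29.27 tcp [ 0.4583 -0.277   0.0473] F [ 0.2 -0.7 -0.2] M [-0.06  0.02  0.  ] gap 0.0427 gf 0.0 q [-0.54  0.37 -0.48  0.72 -0.   -0.54]
x [-1.    -0.001  0.001] y [-0.001  1.     0.001] z [-0.001  0.001 -1.   ]
shift mm [ 0.3 -0.  19.8]
654 0.04027860931133313 0.6021123036167149 0.6619302721126437
76 0.051384563370363665 0.616404890915528 0.6487631242027092
256 0.06209290513495457 0.6160091744680448 0.6484158726431759
```

View pics/g4.png

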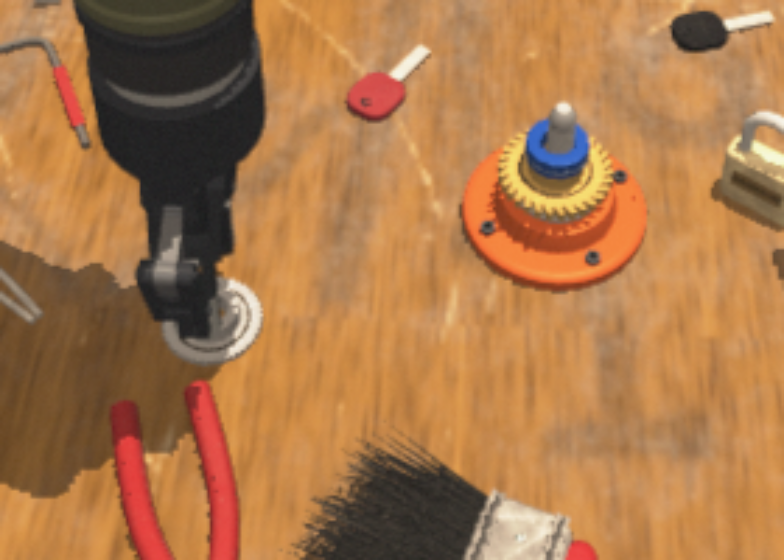

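Spacer sits squarely on the gold cutter (crop 557,150; top at 62 mm). The fingers look a few mm left of the steel cutter's centre (213,318), so I'll re-measure it on the saved pictures.

```bash
python3 - <<'E'
from h import *
for n,(u0,v0) in (("top",(444,284)),("side",(246,385))):
    im=cv2.imread(f"pics/{n}0.png"); hsv=cv2.cvtColor(im,cv2.COLOR_BGR2HSV)
    m=((hsv[...,1]<75)&(hsv[...,2]>110)).astype(np.uint8); mm=np.zeros_like(m); mm[v0-25:v0+25,u0-28:u0+28]=m[v0-25:v0+25,u0-28:u0+28]
    c=max(cv2.findContours(mm,cv2.RETR_EXTERNAL,cv2.CHAIN_APPROX_NONE)[0],key=cv2.contourArea)
    (cu,cv_),ax,_=cv2.fitEllipse(cv2.convexHull(c)); K,R,t=cal(n); C=-R.T@t
    ray=R.T@np.linalg.inv(K)@[cu,cv_,1]
    for z in(.004,.008): print(n,cu,cv_,ax,(C+ray*(z-C[2])/ray[2]).round(4))
E
```

```text
top 444.1637878417969 284.1588439941406 (22.761096954345703, 23.502700805664062) [ 0.4575 -0.2777  0.004 ]
top 444.1637878417969 284.1588439941406 (22.761096954345703, 23.502700805664062) [ 0.4573 -0.2767  0.008 ]
side 245.26364135742188 384.0037536621094 (29.737939834594727, 35.76543045043945) [ 0.4573 -0.277   0.004 ]
side 245.26364135742188 384.0037536621094 (29.737939834594727, 35.76543045043945) [ 0.4581 -0.2797  0.008 ]
```

Both views agree on (0.4575,-0.277), so it was only perspective. Descend and centre-grip.

Call:
send_rows([
  [[0.5,0,8,0],[0.5,0,15,0],[0.5,0,19,0],[0.5,0,19,0]],
])

```text
time_s: 29.65
tcp_pos: [0.4578, -0.2768, 0.0275]
ee_rot: [-0.001, -0.001, 1.0, 0.0]
force: [-0.2, 0.5, 0.2]
finger_gap: 0.0427
gripper_force: 0.0
```

Call:
send_rows([
  [[0,0,0,0],[0,0,0,0],[0,0,0,0],[0,0,0,0],[0,0,0,0]],
], fingers=-1)

```text
time_s: 30.07
tcp_pos: [0.4583, -0.2772, 0.0286]
ee_rot: [0.0, -0.001, 1.0, -0.0]
force: [-1.3, 0.8, 3.7]
finger_gap: 0.0276
gripper_force: 59.2
```

Call:
send_rows([
  [[0,0,0,0],[0,0,0,0],[0,0,0,0],[0,0,0,0],[0,0,0,0.1]],
], fingers=0)

```text
time_s: 30.48
tcp_pos: [0.4583, -0.2772, 0.0282]
ee_rot: [-0.0, 0.05, 0.999, -0.0]
force: [-0.8, -0.4, 0.5]
finger_gap: 0.0428
gripper_force: 0.0
```

Call:
send_rows([
  [[0,0,0,0.12],[0,0,0,0.24],[0,0,0,0.36],[0,0,0,0.48],[0,0,0,0.6]],
])

```text
time_s: 30.9
tcp_pos: [0.4583, -0.2772, 0.0282]
ee_rot: [-0.0, 0.345, 0.939, -0.0]
force: [0.0, 0.3, 0.3]
finger_gap: 0.0426
gripper_force: 0.0
```

Call:
send_rows([
  [[0,0,0,0.12],[0,0,0,0.24],[0,0,0,0.36],[0,0,0,0.48],[0,0,0,0.6]],
])

```text
time_s: 31.32
tcp_pos: [0.4583, -0.2772, 0.0282]
ee_rot: [0.0, 0.607, 0.795, -0.0]
force: [1.3, -0.1, 0.5]
finger_gap: 0.0432
gripper_force: 0.0
```

Call:
send_rows([
  [[0,0,0,0.12],[0,0,0,0.24],[0,0,0,0.27],[0,0,0,0.27],[0,0,0,0.27]],
])

```text
time_s: 31.73
tcp_pos: [0.4583, -0.2772, 0.0282]
ee_rot: [-0.0, 0.706, 0.708, 0.0]
force: [1.0, 0.4, -0.1]
finger_gap: 0.0426
gripper_force: 0.0
```

Call:
send_rows([
  [[0,0,0,0],[0,0,0,0],[0,0,0,0],[0,0,0,0],[0,0,0,0]],
], fingers=-1)

```text
time_s: 32.15
tcp_pos: [0.4584, -0.2772, 0.0288]
ee_rot: [0.0, 0.706, 0.708, 0.0]
force: [-2.4, 0.5, 4.8]
finger_gap: 0.0278
gripper_force: 58.8
```

```bash
python3 -c "
from h import *
show([.6336,-.1984,.14])"
```

```text
t 32.15 tcp [ 0.4584 -0.2772  0.0288] F [-2.4  0.5  4.8] M [ 0.2   0.31 -0.04] gap 0.0278 gf 58.8 q [-0.54  0.39 -0.5   0.68 -0.    1.02]
x [-0.003  1.    -0.   ] y [1.    0.003 0.   ] z [ 0. -0. -1.]
shift mm [  78.3  175.5 -111.2]
```

Call:
send_rows([
  [[0,0,-15,0],[0,0,-45,0],[0,0,-80,0],[0,0,-114,0],[0,0,-114,0]],
])

```text
time_s: 32.57
tcp_pos: [0.4618, -0.2793, 0.1488]
ee_rot: [0.005, 0.706, 0.708, 0.001]
force: [0.8, -0.6, 0.2]
finger_gap: 0.028
gripper_force: 59.3
```

Call:
send_rows([
  [[16,36,0,0],[32,72,0,0],[48,108,0,0],[64,144,0,0],[77,172,0,0]],
])

```text
time_s: 32.98
tcp_pos: [0.6324, -0.1984, 0.1417]
ee_rot: [0.0, 0.706, 0.708, 0.0]
force: [-0.1, -1.0, 0.1]
finger_gap: 0.0279
gripper_force: 59.4
```

Call:
send_rows([
  [[1,3,0,0],[1,3,0,0],[1,3,0,0],[1,3,0,0],[1,3,0,0]],
])

```text
time_s: 33.4
tcp_pos: [0.6317, -0.1996, 0.1422]
ee_rot: [-0.0, 0.707, 0.707, -0.0]
force: [0.2, -0.8, -1.0]
finger_gap: 0.0273
gripper_force: 59.5
```

```bash
python3 -c "
from h import *
show([.6336,-.1984,.12])"
```

```text
t 33.4 tcp [ 0.6317 -0.1996  0.1422] F [ 0.2 -0.8 -1. ] M [-0.03  0.03  0.07] gap 0.0273 gf 59.5 q [-0.31  0.49 -0.05  1.04 -0.    1.26]
x [-0.001  1.     0.   ] y [ 1.     0.001 -0.001] z [-0.001  0.    -1.   ]
shift mm [ 1.2  1.9 22.2]
```

Call:
send_rows([
  [[1.2,1.9,8,0],[1.2,1.9,16,0],[1.2,1.9,21,0],[1.2,1.9,21,0],[1.2,1.9,21,0]],
])

```text
time_s: 33.82
tcp_pos: [0.6342, -0.1975, 0.1204]
ee_rot: [-0.001, 0.706, 0.708, -0.0]
force: [-0.4, -0.5, -0.5]
finger_gap: 0.0275
gripper_force: 59.5
```

```bash
python3 -c "
from h import *
show([.6336,-.1984,.0908])"
```

```text
t 33.82 tcp [ 0.6342 -0.1975  0.1204] F [-0.4 -0.5 -0.5] M [-0.02 -0.06  0.  ] gap 0.0275 gf 59.5 q [-0.3   0.51 -0.07  1.   -0.    1.27]
x [-0.002  1.     0.   ] y [ 1.     0.002 -0.002] z [-0.002  0.    -1.   ]
shift mm [-0.9 -0.6 29.6]
```

Call:
send_rows([
  [[-0.9,-0.6,4,0],[-0.9,-0.6,8,0],[-0.9,-0.6,12,0],[-0.9,-0.6,16,0],[-0.9,-0.6,16,0]],
])

```text
time_s: 34.23
tcp_pos: [0.6338, -0.1983, 0.1041]
ee_rot: [-0.001, 0.706, 0.708, -0.0]
force: [-0.5, 0.5, 0.2]
finger_gap: 0.0279
gripper_force: 59.5
```

Call:
send_rows([
  [[0,0,3,0],[0,0,6,0],[0,0,9,0],[0,0,10,0],[0,0,10,0]],
])

```text
time_s: 34.65
tcp_pos: [0.6341, -0.1984, 0.0949]
ee_rot: [-0.0, 0.706, 0.708, -0.0]
force: [-0.7, 0.5, -0.3]
finger_gap: 0.028
gripper_force: 59.5
```

```bash
python3 -c "
from h import *
show([.6336,-.1984,.0908])"
```

```text
t 34.65 tcp [ 0.6341 -0.1984  0.0949] F [-0.7  0.5 -0.3] M [-0.04 -0.01 -0.  ] gap 0.028 gf 59.5 q [-0.3   0.53 -0.1   0.94  0.    1.27]
x [-0.002  1.     0.   ] y [ 1.     0.002 -0.001] z [-0.001  0.    -1.   ]
shift mm [ 0.  -0.5  4.1]
```

Call:
send_rows([
  [[0,-0.5,1,0],[0,-0.5,2,0],[0,-0.5,3,0],[0,-0.5,3.5,0],[0,-0.5,3.5,0]],
])

```text
time_s: 35.07
tcp_pos: [0.6338, -0.1985, 0.0917]
ee_rot: [-0.0, 0.706, 0.708, -0.0]
force: [0.3, -0.2, -0.8]
finger_gap: 0.0278
gripper_force: 59.5
```

Call:
send_rows([
  [[0,0,0.5,0],[0,0,1,0],[0,0,1.5,0],[0,0,1.5,0]],
])

```text
time_s: 35.4
tcp_pos: [0.634, -0.1985, 0.0908]
ee_rot: [0.0, 0.706, 0.708, 0.0]
force: [-1.3, -0.2, 3.7]
finger_gap: 0.028
gripper_force: 59.9
```

Call:
send_rows([
  [[0,0,0,0],[0,0,0,0],[0,0,0,0],[0,0,0,0]],
], fingers=0)

```text
time_s: 35.73
tcp_pos: [0.6339, -0.1985, 0.0902]
ee_rot: [-0.0, 0.706, 0.708, -0.0]
force: [0.2, -0.2, 0.5]
finger_gap: 0.0424
gripper_force: 0.0
```

Call:
send_rows([
  [[0,0,-8,0],[0,0,-30,0],[0,0,-50,0],[15,-6,-50,0],[45,-18,-50,0]],
])

```text
time_s: 36.15
tcp_pos: [0.6183, -0.1561, 0.1428]
ee_rot: [0.003, 0.708, 0.707, 0.001]
force: [-0.3, 0.6, -0.4]
finger_gap: 0.0425
gripper_force: 0.0
```

Call:
send_rows([
  [[36,-15,0,0],[72,-30,0,0],[108,-45,0,0],[144,-60,0,0],[180,-75,0,0]],
])

```text
time_s: 36.57
tcp_pos: [0.5397, 0.0277, 0.141]
ee_rot: [0.0, 0.707, 0.708, 0.0]
force: [0.8, 0.9, 0.6]
finger_gap: 0.0427
gripper_force: 0.0
```

Call:
send_rows([
  [[36,-15,0,0],[72,-30,0,0],[108,-45,0,0],[144,-60,0,0],[180,-75,0,0]],
])

```text
time_s: 36.98
tcp_pos: [0.4644, 0.2078, 0.1412]
ee_rot: [0.0, 0.706, 0.708, 0.001]
force: [1.4, 0.6, -0.2]
finger_gap: 0.0432
gripper_force: 0.0
```

Call:
send_rows([
  [[36,-15,0,0],[54,-23,20,0],[54,-23,50,0],[54,-23,80,0],[54,-23,85,0]],
])

```text
time_s: 37.4
tcp_pos: [0.4391, 0.2592, 0.0519]
ee_rot: [-0.001, 0.706, 0.708, -0.003]
force: [-0.8, -0.2, -0.7]
finger_gap: 0.0426
gripper_force: 0.0
```

```bash
python3 - <<'E'
from h import *
show([.4424,.2623,.0298])
im,d=viewer.camera('side'); a=im[230:400,290:460]; b=im[110:280,210:380]; cv2.imwrite('pics/g5.png',cv2.resize(np.hstack([a,b]),None,fx=2.3,fy=2.3))
P=cloud('side',d).reshape(-1,3); n=np.hypot(P[:,0]-.6336,P[:,1]+.1984)
for lo,hi in((.03,.043),(.063,.07),(.072,.08)):
    q=P[(n<.04)&(P[:,2]>lo)&(P[:,2]<hi)]; print(len(q),np.median(q[:,2]),q[:,0].min(),q[:,0].max())
E
```

```text
t 37.4 tcp [0.4391 0.2592 0.0519] F [-0.8 -0.2 -0.7] M [-0.04  0.13 -0.  ] gap 0.0426 gf 0.0 q [ 0.53  0.33 -0.53  0.72 -0.    2.1 ]
x [-0.003  1.    -0.003] y [ 1.     0.003 -0.005] z [-0.005 -0.003 -1.   ]
shift mm [ 3.1  3.4 22.1]
556 0.04023099581290891 0.6021141577730861 0.6621613711247945
494 0.06663011011788325 0.6070619241220447 0.6581478657848981
204 0.07608529508322698 0.6183184084294752 0.6459450872170931
```

View pics/g5.png

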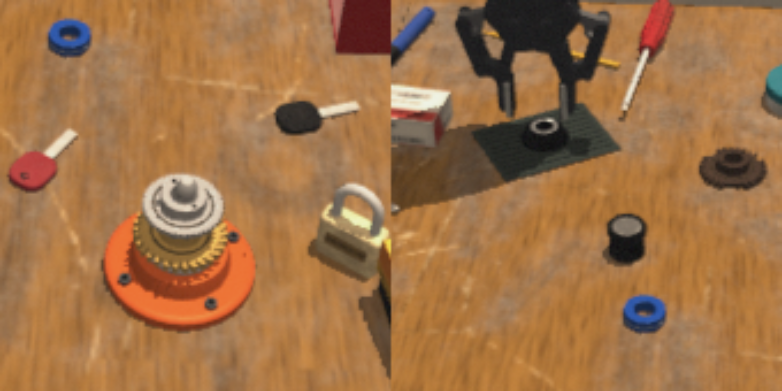

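Steel cutter seated level (left crop 182,200; disc at 66 mm, hub at 76 mm); gripper over the flange (right crop 545,130). Loupe and worn cutter haven't moved.

Call:
send_rows([
  [[1.5,1.5,5,0],[1.5,1.5,10,0],[1.5,1.5,10,0],[1.5,1.5,10,0]],
])

```text
time_s: 37.78
tcp_pos: [0.4444, 0.2618, 0.0463]
ee_rot: [0.0, 0.707, 0.708, 0.001]
force: [0.2, -0.3, 0.1]
finger_gap: 0.0429
gripper_force: 0.0
```

```bash
python3 -c "
from h import *
show([.4424,.2623,.0298])"
```

```text
t 37.78 tcp [0.4444 0.2618 0.0463] F [ 0.2 -0.3  0.1] M [-0.    0.04  0.  ] gap 0.0429 gf 0.0 q [ 0.53  0.34 -0.53  0.7   0.    2.1 ]
x [-0.001  1.     0.001] y [1.    0.001 0.001] z [ 0.001  0.001 -1.   ]
shift mm [ 0.5 -2.  16.5]
```

Call:
send_rows([
  [[0.5,-2,6,0],[0.5,-2,11,0],[0.5,-2,16,0],[0.5,-2,16,0],[0.5,-2,16,0]],
])

```text
time_s: 38.2
tcp_pos: [0.441, 0.2618, 0.0288]
ee_rot: [-0.0, 0.706, 0.708, -0.001]
force: [0.2, -0.0, -0.5]
finger_gap: 0.0427
gripper_force: 0.0
```

Call:
send_rows([
  [[0,0,0,0],[0,0,0,0],[0,0,0,0],[0,0,0,0],[0,0,0,0]],
], fingers=-1)

```text
time_s: 38.62
tcp_pos: [0.4416, 0.2621, 0.0297]
ee_rot: [0.0, 0.706, 0.708, 0.0]
force: [-2.0, -0.6, 5.6]
finger_gap: 0.0313
gripper_force: 59.3
```

Call:
send_rows([
  [[0,0,0,0],[0,0,0,0],[0,0,0,0],[0,0,0,0],[0,0,0,-0.1]],
], fingers=0)

```text
time_s: 39.03
tcp_pos: [0.4414, 0.2621, 0.0292]
ee_rot: [-0.0, 0.67, 0.742, -0.0]
force: [0.3, 0.3, -0.5]
finger_gap: 0.0428
gripper_force: 0.0
```

Call:
send_rows([
  [[0,0,0,-0.12],[0,0,0,-0.24],[0,0,0,-0.36],[0,0,0,-0.48],[0,0,0,-0.6]],
])

```text
time_s: 39.45
tcp_pos: [0.4415, 0.2621, 0.0292]
ee_rot: [-0.0, 0.418, 0.908, -0.0]
force: [-0.3, -0.5, -0.7]
finger_gap: 0.0425
gripper_force: 0.0
```

Call:
send_rows([
  [[0,0,0,-0.12],[0,0,0,-0.24],[0,0,0,-0.36],[0,0,0,-0.48],[0,0,0,-0.6]],
])

```text
time_s: 39.87
tcp_pos: [0.4415, 0.2621, 0.0292]
ee_rot: [-0.0, 0.131, 0.991, -0.0]
force: [0.4, 0.4, 0.9]
finger_gap: 0.0426
gripper_force: 0.0
```

Call:
send_rows([
  [[0,0,0,-0.12],[0,0,0,-0.24],[0,0,0,-0.27],[0,0,0,-0.27],[0,0,0,-0.27]],
])

```text
time_s: 40.28
tcp_pos: [0.4414, 0.2621, 0.0292]
ee_rot: [-0.0, 0.0, 1.0, -0.0]
force: [0.7, 0.3, -0.9]
finger_gap: 0.0427
gripper_force: 0.0
```

Call:
send_rows([
  [[0,0,0,0],[0,0,0,0],[0,0,0,0],[0,0,0,0],[0,0,0,0]],
], fingers=-1)

```text
time_s: 40.7
tcp_pos: [0.4415, 0.2622, 0.0298]
ee_rot: [0.0, -0.0, 1.0, 0.0]
force: [-1.3, -1.2, 5.5]
finger_gap: 0.0313
gripper_force: 58.9
```

```bash
python3 -c "
from h import *
show([.6336,-.1984,.15])"
```

```text
t 40.7 tcp [0.4415 0.2622 0.0298] F [-1.3 -1.2  5.5] M [-0.21  0.31  0.02] gap 0.0313 gf 58.9 q [ 0.54  0.36 -0.55  0.66  0.    0.54]
x [-1. -0. -0.] y [-0.  1.  0.] z [ 0.  0. -1.]
shift mm [-191.9 -460.6 -120.3]
```

Call:
send_rows([
  [[0,0,-15,0],[0,0,-45,0],[0,0,-80,0],[0,0,-117,0],[0,0,-117,0]],
])

```text
time_s: 41.12
tcp_pos: [0.4451, 0.2643, 0.153]
ee_rot: [0.004, -0.0, 1.0, 0.003]
force: [1.1, 1.1, -0.6]
finger_gap: 0.0311
gripper_force: 59.7
```

Call:
send_rows([
  [[-15,-36,0,0],[-30,-72,0,0],[-45,-108,0,0],[-60,-144,0,0],[-75,-180,0,0]],
])

```text
time_s: 41.53
tcp_pos: [0.517, 0.0806, 0.1462]
ee_rot: [0.0, -0.0, 1.0, 0.0]
force: [0.7, 0.2, -0.2]
finger_gap: 0.0308
gripper_force: 59.7
```

Call:
send_rows([
  [[-15,-36,0,0],[-30,-72,0,0],[-45,-108,0,0],[-60,-144,0,0],[-75,-180,0,0]],
])

```text
time_s: 41.95
tcp_pos: [0.5922, -0.0997, 0.146]
ee_rot: [-0.0, -0.0, 1.0, 0.0]
force: [0.4, 0.8, -0.6]
finger_gap: 0.0315
gripper_force: 59.7
```

Call:
send_rows([
  [[-15,-36,0,0],[-30,-70,0,0],[-42,-100,0,0],[-42,-100,0,0],[-42,-100,0,0]],
])

```text
time_s: 42.37
tcp_pos: [0.6341, -0.1993, 0.1453]
ee_rot: [-0.0, 0.001, 1.0, 0.0]
force: [-0.0, 0.4, -0.7]
finger_gap: 0.0312
gripper_force: 59.8
```

Call:
send_rows([
  [[0,0,0,0],[0,0,0,0],[0,0,0,0]],
])

```text
time_s: 42.62
tcp_pos: [0.6336, -0.1963, 0.1463]
ee_rot: [-0.0, -0.001, 1.0, 0.0]
force: [0.3, -0.3, -0.6]
finger_gap: 0.0312
gripper_force: 59.8
```

```bash
python3 -c "
from h import *
show([.6336,-.1984,.12])"
```

```text
t 42.62 tcp [ 0.6336 -0.1963  0.1463] F [ 0.3 -0.3 -0.6] M [ 0.03 -0.07 -0.08] gap 0.0312 gf 59.8 q [-0.3   0.49 -0.04  1.04  0.   -0.3 ]
x [-1.    -0.003  0.   ] y [-0.003  1.     0.   ] z [-0.  0. -1.]
shift mm [ 0.  -2.1 26.3]
```

Call:
send_rows([
  [[0,-1.5,8,0],[0,-1.5,16,0],[0,-1.5,25,0],[0,-1.5,25,0],[0,-1.5,25,0]],
])

```text
time_s: 43.03
tcp_pos: [0.6331, -0.1987, 0.1199]
ee_rot: [-0.001, -0.001, 1.0, 0.0]
force: [-0.5, 0.7, 0.1]
finger_gap: 0.0313
gripper_force: 59.8
```

Call:
send_rows([
  [[0,0,0,0],[0,0,0,0],[0,0,0,0]],
])

```text
time_s: 43.28
tcp_pos: [0.6344, -0.1993, 0.1218]
ee_rot: [0.0, -0.001, 1.0, -0.0]
force: [0.2, 1.0, -0.1]
finger_gap: 0.0312
gripper_force: 59.8
```

```bash
python3 -c "
from h import *
show([.6336,-.1984,.1028])"
```

```text
t 43.28 tcp [ 0.6344 -0.1993  0.1218] F [ 0.2  1.  -0.1] M [ 0.01 -0.02 -0.01] gap 0.0312 gf 59.8 q [-0.3   0.51 -0.07  1.   -0.   -0.31]
x [-1.    -0.001 -0.001] y [-0.001  1.    -0.   ] z [ 0.001 -0.    -1.   ]
shift mm [ 0.8  0.9 19. ]
```

Call:
send_rows([
  [[0.8,0.9,3,0],[0.8,0.9,6,0],[0.8,0.9,9,0],[0.8,0.9,12,0],[0.8,0.9,12,0]],
])

```text
time_s: 43.7
tcp_pos: [0.6331, -0.1982, 0.1085]
ee_rot: [-0.0, -0.001, 1.0, 0.0]
force: [0.5, -0.2, -0.9]
finger_gap: 0.0308
gripper_force: 59.8
```

Call:
send_rows([
  [[0,0,1.5,0],[0,0,3,0],[0,0,4.5,0],[0,0,4.5,0],[0,0,4.5,0]],
])

```text
time_s: 44.12
tcp_pos: [0.6334, -0.1983, 0.1047]
ee_rot: [0.0, -0.001, 1.0, -0.0]
force: [1.7, 0.8, -0.9]
finger_gap: 0.0309
gripper_force: 59.7
```

```bash
python3 -c "
from h import *
show([.6336,-.1984,.1028])"
```

```text
t 44.12 tcp [ 0.6334 -0.1983  0.1047] F [ 1.7  0.8 -0.9] M [-0.12 -0.28 -0.07] gap 0.0309 gf 59.7 q [-0.3   0.52 -0.09  0.96  0.   -0.3 ]
x [-1.    -0.001 -0.   ] y [-0.001  1.    -0.   ] z [ 0. -0. -1.]
shift mm [-0.2 -0.1  1.9]
```

Call:
send_rows([
  [[0,0,1,0],[0,0,2,0],[0,0,2.7,0],[0,0,2.7,0]],
])

```text
time_s: 44.45
tcp_pos: [0.6335, -0.1983, 0.1027]
ee_rot: [0.0, -0.001, 1.0, -0.0]
force: [0.1, 0.3, 3.6]
finger_gap: 0.0311
gripper_force: 60.2
```

```bash
python3 -c "
from h import *
show([.6336,-.1984,.1028])"
```

```text
t 44.45 tcp [ 0.6335 -0.1983  0.1027] F [0.1 0.3 3.6] M [ 0.    0.03 -0.01] gap 0.0311 gf 60.2 q [-0.3   0.52 -0.09  0.96  0.   -0.3 ]
x [-1.    -0.001 -0.001] y [-0.001  1.    -0.   ] z [ 0.001 -0.    -1.   ]
shift mm [-0.1 -0.1 -0.1]
```

Seated at the expected height with a light contact force. Release, and back off.

Call:
send_rows([
  [[0,0,0,0],[0,0,0,0],[0,0,0,0],[0,0,0,0]],
], fingers=0)

```text
time_s: 44.78
tcp_pos: [0.6329, -0.1982, 0.1018]
ee_rot: [-0.0, -0.001, 1.0, 0.0]
force: [-0.4, -1.0, -0.4]
finger_gap: 0.0429
gripper_force: 0.0
```

Call:
send_rows([
  [[0,0,-8,0],[0,0,-30,0],[0,0,-60,0],[0,30,-80,0],[0,60,-80,0]],
])

```text
time_s: 45.2
tcp_pos: [0.636, -0.1396, 0.1879]
ee_rot: [0.004, 0.001, 1.0, -0.001]
force: [1.0, -0.0, 0.2]
finger_gap: 0.043
gripper_force: 0.0
```

Call:
send_rows([
  [[20,35,0,0],[40,70,0,0],[60,100,0,0],[60,100,0,0],[60,100,0,0]],
])

```text
time_s: 45.62
tcp_pos: [0.5724, -0.0369, 0.183]
ee_rot: [0.0, -0.002, 1.0, -0.0]
force: [-0.7, -0.5, 1.1]
finger_gap: 0.0426
gripper_force: 0.0
```

```bash
python3 - <<'E'
from h import *
show()
im,d=viewer.camera('side'); cv2.imwrite('pics/end.png',cv2.resize(im[160:400,200:460],None,fx=2.5,fy=2.5))
P=cloud('side',d).reshape(-1,3); n=np.hypot(P[:,0]-.6336,P[:,1]+.1984)
for lo,hi in((.03,.043),(.063,.07),(.077,.084),(.086,.094)):
    q=P[(n<.04)&(P[:,2]>lo)&(P[:,2]<hi)]; print(len(q),np.median(q[:,2]).round(4),q[:,0].min().round(4),q[:,0].max().round(4))
E
```

```text
t 45.62 tcp [ 0.5724 -0.0369  0.183 ] F [-0.7 -0.5  1.1] M [-0.03 -0.07  0.04] gap 0.0426 gf 0.0 q [-0.06  0.3  -0.23  1.04 -0.   -0.07]
x [-1.    -0.004 -0.   ] y [-0.004  1.    -0.   ] z [ 0. -0. -1.]
551 0.0403 0.6021 0.6619
298 0.0664 0.6071 0.6582
263 0.0805 0.6094 0.6544
331 0.09 0.6148 0.6491
```

View pics/end.png

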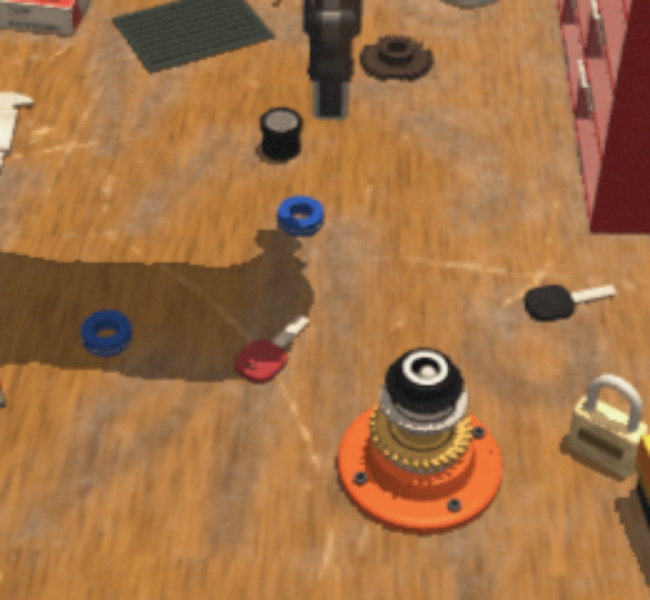

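The stack is complete: flange on top at crop (425,380), grip top at 90 mm, level, and the arm is clear of everything. Handing in.

```bash
python3 -c "
from bench import workorder
print(workorder.hand_in())"
```

```text
the job is handed in; nothing more can be done
None
```

The spindle is refitted and handed in at about 46 s: gold cutter, blue spacer, steel cutter and clamp flange all sit level at their expected heights, and the worn cutter and loupe were left alone; the hand-in gave no verdict.

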